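# Load the mount holder and hold it out over the granite edge

### The arm

A 6-joint arm with a two-finger parallel gripper is mounted at the origin on the work surface. World frame = base frame: x ahead of the robot, y to its left, z up, the work surface at z = 0. Lengths are in m, angles in rad, forces in N, time in s.
With the tool pointing down it reaches from about 0.325 to 1 m from the base axis. Payload 5.1 kg.
Tool frame: the origin (TCP) lies on the centre line of the jaws, within the pads' length; the fingertips stand 11 mm ahead of it and the grasp point (between the pads) lies 8 mm behind it; z points along the fingers, x is the direction in which the jaws open and shut, and the axes are right-handed (so a half turn about z gives the same grasp; the last joint's range is limited). The gripper opens to 85 mm and grips with 20 to 120 N. Pads are 22 mm wide; open, the fingers measure 114 mm over their backs; the gripper's body (76 mm by 85 mm) begins 54 mm behind the grasp point. The pads swing forward as they close: fully open they stand 13 mm farther back than shut.
Start: joints at [-1.305, 0.124, 1.65, -0, 1.367, -0.083], TCP at [0.222, -0.611, 0.242] pointing down, gripper open.
Joint ranges: [-2.61, 2.61], [-1.02, 2.33], [0.03, 2.71], [-1.35, 4.49], [0.32, 2.68], [-2.91, 2.91]. Speed limits (rad/s): [2.57, 2.57, 3.14, 3.14, 3.14, 3.14].

### API

Orientations are given as a unit quaternion [w, x, y, z].
In Python, from station import arm gives the robot as it stands.
- The arm moves only by the tool drive_tool, never from a script. Its argument "moves" is a list of rows, each an object of numbers: "dx", "dy", "dz": the shift along the world's x, y, z in m; "rx", "ry", "rz": the turn, a rotation vector about the world's x, y, z in rad; "claw": the opening, from 0 (shut) to 1 (fully open). In form: [{"dx": .., "dy": .., "dz": .., "rx": .., "ry": .., "rz": .., "claw": ..}, ...]. A call has 1 to 12 rows; each row is the pose to reach, as a shift and turn from the pose commanded when the call began; what a row does not reach only later rows make up. A row lasts 1/8 s, in which the tool goes at most 62.5 mm and 10.7 degrees, less where a joint would pass 70% of its speed; a pose out of reach is approached as far as the arm can. A call with a gripper value outside its range is refused whole. The fingers move at their own pace and stop on an object; the grip force is fixed at half the most. Time passes only in rows, so rows that repeat a pose let the fingers close. It gives the time, the measured TCP pose, the force and the opening at its end, in the units of the state.
- arm.state(): the state, without advancing time (a new reading comes with each control period).
- arm.get_image(name): name is "scene" or "side" or "wrist"; returns (picture, depth): 400x640x3 uint8, red, green, blue; 400x640 float32, m along the optical axis (not along the pixel's ray), 0 where there is no reading.
- arm.camera_info(name): a dict with "camera_matrix" (3x3 intrinsics, pixels), "k1" (the pictures are not rectified: a ray, as slopes to the right and down, at radius r is drawn at 1 + k1 r^2 times it, then the intrinsics apply), "camera_from_world" (4x4, takes a point from world to camera coordinates). Camera axes: x right, y down, z forward; pixel columns grow to the right and rows downward; lengths in m; the calibration is good to about 2 mm. A picture is of the moment at which its call begins: read the wrist's pose just before it. camera_info takes no time and is no camera call; for the wrist camera it gives the pose at the moment of the call.
- arm.close_job(): hands the job in, once; it reports no verdict.
The state is a dict: "t": time; "qpos": joint angles; "dq": joint speeds; "tau": joint torques, N m; "position": TCP position; "ee_rot": TCP orientation; "wrist_force": force on the tool from outside, world axes, zero at the start; "wrist_torque": the same for the moment, N m; "width": finger opening in m.
Only numpy, scipy, OpenCV 4.12 (cv2) and the standard library are available. Lean on these libraries where they do the work, as an engineer would, in place of code of your own. Each camera call takes 0.05 s, during which the arm holds its last target.

### The job

Put the two resin mounts into the two bores of the aluminium holder, one in each, while the holder lies back on the granite plate. Then slide the holder, bored end first and without lifting it, out over the granite's edge until the line engraved across it is level with that edge all the way across, so that the keeper clips can be fitted from below. It would tip over the edge if let go, so finish while still holding it there, flat on the granite with both mounts fully down in their bores, and leave the other things on the bench alone.

Things in the scene. Friction and masses are not known exactly. Their poses are not given: they have to be found in the camera images.
- granite: black granite surface plate, 300 long (its x) x 200 wide (its y) x 50 mm high, fixed on the bench, polished level top. Origin: centre of its underside. Its +x points to the short edge over which the holder is to be slid
- granite_edge (a point): middle of that short edge of the granite at its top face; axes as the granite: x horizontally outward over the edge, y along the edge, z up
- holder: loose aluminium mount holder, flat on the granite, 240 long (x) x 80 wide (y) x 14 mm thick, 0.58 to 0.82 kg. Origin: centre of its underside; +x points to its bored end, towards the granite's outer edge (within 8 degrees at the start); z up. Two bores on its centre line 85 and 25 mm ahead of the origin, a steel bow handle across its tail 95 mm behind it. Sliding it takes 4 to 10 N
- bore1 (a point): centre of the mouth, at the holder's top face, of the bore nearer the end: 32 mm wide with a 2 mm chamfered mouth, 10 mm deep down to a lip 4 mm thick that leaves a 22 mm window through the holder. Axes as the holder
- bore2 (a point): the same for the other bore, 60 mm behind bore1
- line (a point): middle, at the holder's top face, of a thin dark line engraved straight across the holder and down both sides, 30 mm behind its origin (150 mm from the bored end); axes as the holder. The loaded holder balances about 25 to 35 mm ahead of the line, so it tips unless held when the line is at the edge
- handle (a point): centre of the handle's grip bar: a square bar 12 mm thick (holder's x) x 12 mm high, 60 mm long across the holder (holder's y), its centre 24 mm above the holder's top face, with free space under it between two end posts
- mount1: loose brown resin mount with grey ore cast in: an upright cylinder 30 mm in diameter, 22 mm high, 2 mm chamfered foot, about 45 g, standing on a grey mat 2 mm thick. Origin: centre of its underside, z up. Fully down in a bore its underside is 10 mm below the mouth and 12 mm of it stands out. Either mount fits either bore
- mount2: the other resin mount, the same
- eyepiece: bystander: black eyepiece standing on the bench, 36 mm wide and 57 mm high; origin at its underside
- oil_bottle: bystander: small amber bottle, 28 mm wide and 60 mm high; origin at its underside
- petri_dish: bystander: covered glass petri dish, 94 mm wide and 17 mm high; origin at its underside
- objective: bystander: steel microscope objective standing on its thread, 25 mm wide and 43 mm high; origin at its underside
Mind the look-alikes: they are no part of the job. Leave any purple look-alike of the mount1 alone. Leave any green or orange look-alike of the mount2 alone.

How it is judged:
On the way, in this order (a step that is already met when the one before it is completed fails the run):
1. both mounts are down in the bores, one in each, and let go, with the holder still lying back on the granite (its line at least 80 mm inside the edge) ((((horizontal distance between mount1 and bore1 below 0.004 m and z of mount1 in the frame of bore1 between -0.013 and -0.0075 m and angle between the z axis of mount1 and the z axis of holder, either way round below 0.12 rad and contact force between the fingers and mount1 below 0.05 N) and (horizontal distance between mount2 and bore2 below 0.004 m and z of mount2 in the frame of bore2 between -0.013 and -0.0075 m and angle between the z axis of mount2 and the z axis of holder, either way round below 0.12 rad and contact force between the fingers and mount2 below 0.05 N)) or ((horizontal distance between mount1 and bore2 below 0.004 m and z of mount1 in the frame of bore2 between -0.013 and -0.0075 m and angle between the z axis of mount1 and the z axis of holder, either way round below 0.12 rad and contact force between the fingers and mount1 below 0.05 N) and (horizontal distance between mount2 and bore1 below 0.004 m and z of mount2 in the frame of bore1 between -0.013 and -0.0075 m and angle between the z axis of mount2 and the z axis of holder, either way round below 0.12 rad and contact force between the fingers and mount2 below 0.05 N))) and x of line in the frame of granite_edge below -0.08 m), for 0.2 s.
2. the holder is slid out until its line is level with the granite's edge, and held there flat ((((horizontal distance between mount1 and bore1 below 0.004 m and z of mount1 in the frame of bore1 between -0.013 and -0.0075 m and angle between the z axis of mount1 and the z axis of holder, either way round below 0.12 rad and contact force between the fingers and mount1 below 0.05 N) and (horizontal distance between mount2 and bore2 below 0.004 m and z of mount2 in the frame of bore2 between -0.013 and -0.0075 m and angle between the z axis of mount2 and the z axis of holder, either way round below 0.12 rad and contact force between the fingers and mount2 below 0.05 N)) or ((horizontal distance between mount1 and bore2 below 0.004 m and z of mount1 in the frame of bore2 between -0.013 and -0.0075 m and angle between the z axis of mount1 and the z axis of holder, either way round below 0.12 rad and contact force between the fingers and mount1 below 0.05 N) and (horizontal distance between mount2 and bore1 below 0.004 m and z of mount2 in the frame of bore1 between -0.013 and -0.0075 m and angle between the z axis of mount2 and the z axis of holder, either way round below 0.12 rad and contact force between the fingers and mount2 below 0.05 N))) and x of line in the frame of granite_edge between -0.004 and 0.004 m and y of line in the frame of granite_edge between -0.06 and 0.06 m and angle between the x axis of holder and the x axis of granite, either way round below 0.08 rad and angle between holder's own z axis and vertical below 0.05 rad and z of holder in the frame of granite between 0.047 and 0.054 m and contact force between the fingers and holder above 1 N and linear speed of holder below 0.01 m/s), for 0.3 s.
At the end, for the whole second after the job is handed in: The line is within 4 mm of the granite's edge, the holder square to it within 4.5 degrees, flat (tilt under 2.9 degrees, within 4 mm of the granite's top), at rest, pressed or gripped by the fingers (over 1 N) and carried by granite and robot only; one mount fully down in each bore, let go (all of step 2 and contact force between holder and eyepiece below 0.05 N and contact force between holder and oil_bottle below 0.05 N and contact force between holder and petri_dish below 0.05 N and contact force between holder and objective below 0.05 N); the arm keeps its last pose, push and grip.
It fails at once if the holder tips more than 9 degrees (angle between holder's own z axis and vertical above 0.16 rad).
It fails at once if the holder is lifted more than 12 mm off the granite (z of holder in the frame of granite above 0.062 m).
It fails at once if a bystander (eyepiece, oil bottle, petri dish, objective) is shifted by more than 20 mm or knocked over (distance of any of eyepiece, oil_bottle, petri_dish, objective from where it was at the start of the episode above 0.02 m or angle between any of eyepiece, oil_bottle, petri_dish, objective's own z axis and vertical above 0.5 rad).
It also fails if it takes over 64 s, if anything falls off the work surface, if the arm or the gripper's body presses on something with over 40 N, if the wrist force passes 120 N, or if a joint passes its speed limit or range.

## Working session

There is one attempt and no reset: what is moved stays moved. The work goes in short steps, Python scripts to look and compute and a tool call to move; the robot and the scene stay as the last step left them, time stands still between calls to the robot, and variables do not carry over. Pictures are saved under pics/ and viewed, and the job is handed in when it is done.

Besides the shell and the picture viewer there is one more tool, called after "Emit:" as name([rows], argument=value, ...), one row to a line, values as JSON. drive_tool: Moves the arm, as the interface text tells. Its arguments: {"type":"object","properties":{"moves":{"type":"array","items":{"type":"object","properties":{"dx":{"type":"number"},"dy":{"type":"number"},"dz":{"type":"number"},"rx":{"type":"number"},"ry":{"type":"number"},"rz":{"type":"number"},"claw":{"type":"number"}}}}},"required":["moves"]}

```bash
ls; mkdir -p pics; cat > h.py <<'E'
import numpy as np, cv2
from station import arm
def info(n):
    c=arm.camera_info(n); return np.array(c["camera_matrix"]),c["k1"],np.array(c["camera_from_world"])
def grab(n,tag):
    c=info(n); im,d=arm.get_image(n); cv2.imwrite(f"pics/{tag}.png",im[:,:,::-1]); np.savez(f"pics/{tag}.npz",im=im,d=d,K=c[0],k1=c[1],T=c[2]); return im,d
def load(tag):
    z=np.load(f"pics/{tag}.npz"); return z["im"],z["d"],(z["K"],float(z["k1"]),z["T"])
def slopes(c,uv):
    K,k1,T=c; uv=np.atleast_2d(np.asarray(uv,float))
    return cv2.undistortPoints(uv.reshape(-1,1,2),K,np.array([k1,0,0,0,0.])).reshape(-1,2)
def plane(c,uv,z):
    s=slopes(c,uv); R=c[2][:3,:3];t=c[2][:3,3]; o=-R.T@t
    d=np.c_[s,np.ones(len(s))]@R; return o+d*((z-o[2])/d[:,2])[:,None]
def deproj(c,uv,dep):
    s=slopes(c,uv); p=np.c_[s,np.ones(len(s))]*np.asarray(dep).reshape(-1,1)
    return (p-c[2][:3,3])@c[2][:3,:3]
def proj(c,P):
    K,k1,T=c; P=np.atleast_2d(P); rv=cv2.Rodrigues(T[:3,:3])[0]
    return cv2.projectPoints(P.astype(float),rv,T[:3,3],K,np.array([k1,0,0,0,0.]))[0].reshape(-1,2)
E
python3 - <<'E'
from h import *
for n in("scene","side","wrist"):
    grab(n,n+"0"); c=info(n); print(n,c[0].tolist(),c[1],(-c[2][:3,:3].T@c[2][:3,3]).round(3),c[2][2,:3].round(2))
print(arm.state())
E
```

```text
pics
scene [[484.16782178711526, 0.0, 306.5511543337692], [0.0, 484.16782178711526, 196.8535245706497], [0.0, 0.0, 1.0]] 0.01647958952668103 [ 1.039 -0.718  1.073] [-0.34  0.59 -0.73]
side [[389.2864308856184, 0.0, 319.20465717665877], [0.0, 389.2864308856184, 201.42690804182442], [0.0, 0.0, 1.0]] -0.0018102056876792632 [0.145 0.639 0.843] [ 0.45 -0.54 -0.71]
wrist [[360.78397949430547, 0.0, 319.5260361968699], [0.0, 360.78397949430547, 202.56919673465407], [0.0, 0.0, 1.0]] 0.025904044386100254 [ 0.287 -0.587  0.373] [-0.25 -0.09 -0.96]
{'t': 0.15, 'qpos': array([-1.30457387e+00,  1.24346577e-01,  1.65139955e+00,  9.08259908e-06,
        1.36748946e+00, -8.26193344e-02]), 'dq': array([ 0.0003558 , -0.00282887, -0.00362176,  0.00061216, -0.00083188,
        0.00042796]), 'tau': array([ 1.14122548e-03, -4.24227011e+01, -3.66013455e+01, -1.17931631e-05,
        4.66239740e-03,  2.10713563e-05]), 'position': array([ 0.22201522, -0.61040835,  0.24131783]), 'ee_rot': array([-5.28587446e-04,  8.19086976e-01, -5.73668765e-01, -6.28823439e-04]), 'wrist_force': array([-0.82226191,  0.24243527, -0.41355941]), 'wrist_torque': array([-0.0024186 , -0.03288573,  0.0064068 ]), 'width': 0.08543138792852725}
```

View pics/scene0.png

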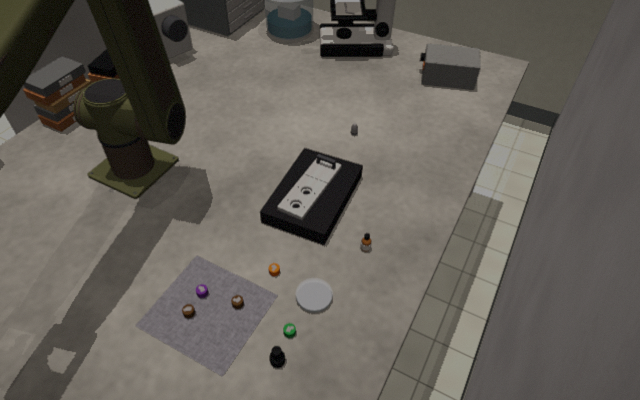

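View pics/side0.png

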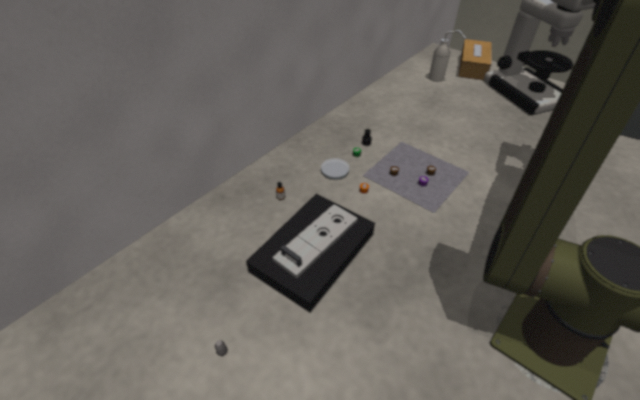

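View pics/wrist0.png

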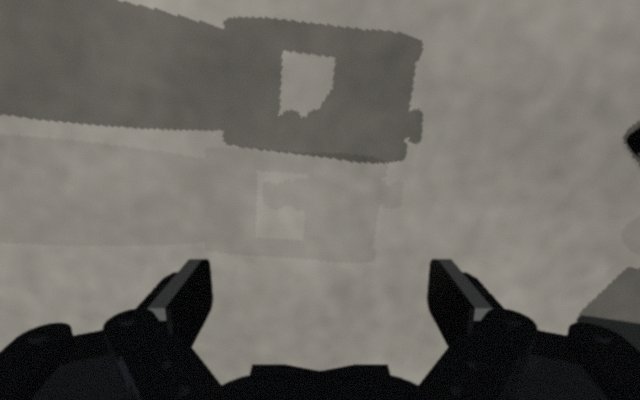

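The scene view shows two brown pucks on the grey mat, at (237,301) and (188,311). The look-alikes are purple (202,290), orange (274,269) and green (289,329). The holder lies on the black plate, with its bores at (306,190) and (296,204) and its handle at (327,160). I'll confirm with enlarged crops and take the first coordinates.

```bash
python3 - <<'E'
from h import *
im,d,c=load("scene0")
a=cv2.resize(im[250:350,150:310],None,fx=5,fy=5,interpolation=cv2.INTER_CUBIC)[:,:,::-1]; cv2.imwrite("pics/c1.png",a)
a=cv2.resize(im[140:250,250:380],None,fx=5,fy=5,interpolation=cv2.INTER_CUBIC)[:,:,::-1]; cv2.imwrite("pics/c2.png",a)
for n,u in dict(brA=(237,301),brB=(188,311),purple=(202,290),orange=(274,269),green=(289,329),eye=(277,355),dish=(314,295),bottle=(366,241),obj=(354,129),b2=(306,190),b1=(296,204),handle=(327,160),gr=(340,200)).items():
    print(n,deproj(c,u,d[u[1],u[0]]).round(3))
im,d,c=load("side0")
for n,u in dict(brA=(394,170),brB=(431,169),pur=(423,180),b1=(338,219),b2=(323,231),h=(290,256),gr=(340,250)).items():
    print(n,deproj(c,u,d[u[1],u[0]]).round(3))
E
```

```text
brA [[ 0.578 -0.255  0.022]]
brB [[ 0.49  -0.336  0.023]]
purple [[ 0.483 -0.272  0.023]]
orange [[ 0.609 -0.131  0.023]]
green [[ 0.728 -0.257  0.019]]
eye [[ 0.747 -0.339  0.054]]
dish [[ 0.736 -0.147  0.019]]
bottle [[0.785 0.054 0.042]]
obj [[0.547 0.487 0.024]]
b2 [[0.556 0.135 0.05 ]]
b1 [[0.56  0.069 0.055]]
handle [[0.57  0.239 0.091]]
gr [[0.661 0.147 0.05 ]]
brA [[ 0.573 -0.244  0.023]]
brB [[ 0.484 -0.324  0.023]]
pur [[ 0.478 -0.263  0.022]]
b1 [[0.566 0.058 0.048]]
b2 [[0.57  0.117 0.049]]
h [[0.561 0.253 0.086]]
gr [[0.496 0.14  0.051]]
```

View pics/c1.png

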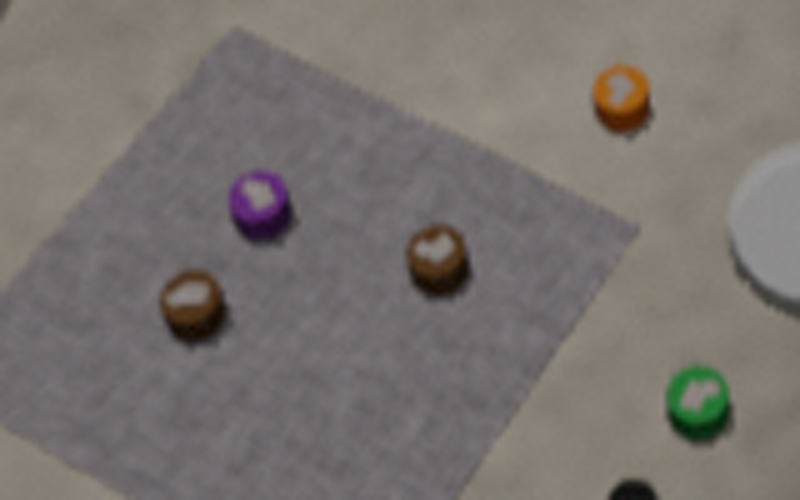

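View pics/c2.png

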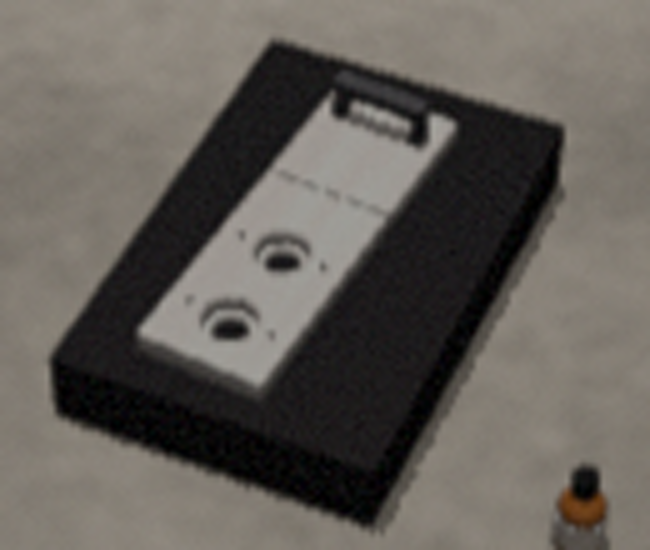

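Both brown pucks, at (237,301) and (188,311), carry grey ore, so they are mount1 and mount2. The purple, orange and green ones are decoys. I'll move over the mat to measure with the wrist camera.

Emit:
drive_tool([
  {"dx": 0.31, "dy": 0.31, "dz": 0.02, "rz": 1.222, "claw": 1},
  {"dx": 0.31, "dy": 0.31, "dz": 0.02, "rz": 1.222, "claw": 1},
  {"dx": 0.31, "dy": 0.31, "dz": 0.02, "rz": 1.222, "claw": 1},
  {"dx": 0.31, "dy": 0.31, "dz": 0.02, "rz": 1.222, "claw": 1},
  {"dx": 0.31, "dy": 0.31, "dz": 0.02, "rz": 1.222, "claw": 1},
  {"dx": 0.31, "dy": 0.31, "dz": 0.02, "rz": 1.222, "claw": 1},
  {"dx": 0.31, "dy": 0.31, "dz": 0.02, "rz": 1.222, "claw": 1},
  {"dx": 0.31, "dy": 0.31, "dz": 0.02, "rz": 1.222, "claw": 1},
  {"dx": 0.31, "dy": 0.31, "dz": 0.02, "rz": 1.222, "claw": 1},
  {"dx": 0.31, "dy": 0.31, "dz": 0.02, "rz": 1.222, "claw": 1},
])

```text
$.moves[0]: bad value
```

```bash
python3 - <<'E'
from h import *
s=arm.state(); print(s["t"],s["position"],s["ee_rot"])
grab("wrist","w1")
E
```

```text
0.15 [ 0.22201522 -0.61040835  0.24131783] [-5.28587446e-04  8.19086976e-01 -5.73668765e-01 -6.28823439e-04]
```

View pics/w1.png

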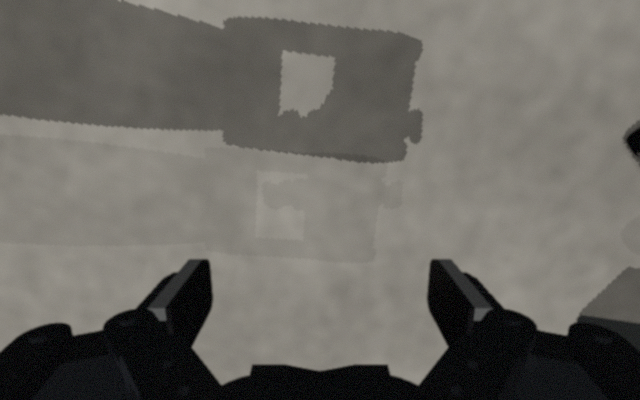

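Emit:
drive_tool([
  {"dx": 0.04, "dy": 0.04, "dz": 0.0, "rx": 0, "ry": 0, "rz": 0.12, "claw": 1},
])

```text
t: 0.32
position: [0.2607, -0.572, 0.2417]
ee_rot: [0.0, 0.852, -0.524, -0.0]
wrist_force: [1.3, -0.0, 1.3]
width: 0.0852
```

Emit:
drive_tool([
  {"dx": 0.27, "dy": 0.27, "dz": 0.02, "rx": 0, "ry": 0, "rz": 1.1, "claw": 1},
  {"dx": 0.27, "dy": 0.27, "dz": 0.02, "rx": 0, "ry": 0, "rz": 1.1, "claw": 1},
  {"dx": 0.27, "dy": 0.27, "dz": 0.02, "rx": 0, "ry": 0, "rz": 1.1, "claw": 1},
  {"dx": 0.27, "dy": 0.27, "dz": 0.02, "rx": 0, "ry": 0, "rz": 1.1, "claw": 1},
  {"dx": 0.27, "dy": 0.27, "dz": 0.02, "rx": 0, "ry": 0, "rz": 1.1, "claw": 1},
  {"dx": 0.27, "dy": 0.27, "dz": 0.02, "rx": 0, "ry": 0, "rz": 1.1, "claw": 1},
  {"dx": 0.27, "dy": 0.27, "dz": 0.02, "rx": 0, "ry": 0, "rz": 1.1, "claw": 1},
  {"dx": 0.27, "dy": 0.27, "dz": 0.02, "rx": 0, "ry": 0, "rz": 1.1, "claw": 1},
])

```text
t: 1.32
position: [0.5321, -0.3006, 0.262]
ee_rot: [0.0, 1.0, -0.001, -0.0]
wrist_force: [-0.3, -0.6, -0.2]
width: 0.0856
```

```bash
python3 - <<'E'
from h import *
s=arm.state(); print(s["t"],s["position"],s["ee_rot"])
grab("wrist","w2")
E
```

```text
1.325 [ 0.53213009 -0.30057943  0.26200696] [ 3.61627636e-05  9.99999601e-01 -8.01677821e-04 -3.91492703e-04]
```

View pics/w2.png

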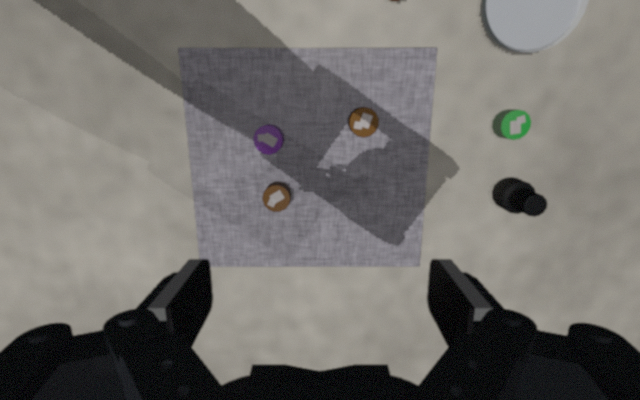

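The wrist view shows the brown mounts at (363,122) and (277,197), purple at (269,139), green at (515,124) and the eyepiece at (520,197). Next I'll measure the top rims and the mat edge.

```bash
cat >> h.py <<'E'
def brown(im):
    h=cv2.cvtColor(im,cv2.COLOR_RGB2HSV); m=((h[...,0]<22)&(h[...,0]>5)&(h[...,1]>90)&(h[...,2]>35)).astype(np.uint8)
    return m
def mounts(tag,z=0.024,amin=150):
    im,d,c=load(tag); m=brown(im); m=cv2.morphologyEx(m,cv2.MORPH_CLOSE,np.ones((5,5)))
    out=[]
    for k in cv2.findContours(m,cv2.RETR_EXTERNAL,cv2.CHAIN_APPROX_NONE)[0]:
        if cv2.contourArea(k)<amin: continue
        k=cv2.convexHull(k); (u,v),r=cv2.minEnclosingCircle(k); e=cv2.fitEllipse(k)
        P=plane(c,k.reshape(-1,2),z)[:,:2]; (x,y),R=cv2.minEnclosingCircle(P.astype(np.float32))
        out.append((e[0],cv2.contourArea(k),plane(c,e[0],z)[0].round(4),round(x,4),round(y,4),round(R,4),d[int(v),int(u)]))
        print([np.round(q,4) for q in out[-1]])
    return out
E
python3 - <<'E'
from h import *
mounts("w2")
im,d,c=load("w2")
print("tcp",proj(c,[[.532,-.3006,.25]]))
for u in [(363,122),(277,197)]: print(deproj(c,u,d[u[1],u[0]]))
for t in("scene0","side0"): print(t);mounts(t,amin=20)
E
```

```text
[array([276.1578, 197.2885]), np.float64(533.0), array([ 0.4883, -0.3297,  0.024 ]), np.float64(0.488), np.float64(-0.3298), np.float64(0.0148), np.float32(0.3818)]
[array([363.0891, 121.5747]), np.float64(633.5), array([ 0.5778, -0.2516,  0.024 ]), np.float64(0.5778), np.float64(-0.2516), np.float64(0.0147), np.float32(0.3615)]
tcp [[314.70267116 264.79605571]]
[[ 0.577584   -0.25195669  0.02492219]]
[[ 0.4891417  -0.32946394  0.02364895]]
scene0
[array([187.6708, 309.4597]), np.float64(88.0), array([ 0.4871, -0.3336,  0.024 ]), np.float64(0.4872), np.float64(-0.3326), np.float64(0.0151), np.float32(1.1821)]
[array([236.7271, 300.4013]), np.float64(86.5), array([ 0.5774, -0.2553,  0.024 ]), np.float64(0.5768), np.float64(-0.2553), np.float64(0.0152), np.float32(1.1958)]
[array([273.869 , 269.1318]), np.float64(117.5), array([ 0.609 , -0.1323,  0.024 ]), np.float64(0.6088), np.float64(-0.1332), np.float64(0.0207), np.float32(1.2607)]
[array([366.0769, 240.9499]), np.float64(49.0), array([0.7808, 0.0675, 0.024 ]), np.float64(0.7808), np.float64(0.0673), np.float64(0.0138), np.float32(1.2974)]
[array([75.7099, 98.835 ]), np.float64(3094.0), array([-0.4168,  0.155 ,  0.024 ]), np.float64(-0.4444), np.float64(0.1517), np.float64(0.1975), np.float32(1.6572)]
side0
[array([279.5652, 189.4668]), np.float64(32.5), array([0.7903, 0.0592, 0.024 ]), np.float64(0.7905), np.float64(0.0594), np.float64(0.014), np.float32(1.1625)]
[array([363.6063, 187.359 ]), np.float64(70.5), array([ 0.6   , -0.1135,  0.024 ]), np.float64(0.5999), np.float64(-0.113), np.float64(0.0222), np.float32(1.1992)]
[array([474.6535,  58.0829]), np.float64(1045.0), array([ 0.7154, -1.161 ,  0.024 ]), np.float64(0.7183), np.float64(-1.1695), np.float64(0.2093), np.float32(1.6864)]
```

Emit:
drive_tool([
  {"dx": 0.045, "dy": 0.049, "dz": -0.06, "rx": 0, "ry": 0, "rz": 0, "claw": 1},
  {"dx": 0.045, "dy": 0.049, "dz": -0.12, "rx": 0, "ry": 0, "rz": 0, "claw": 1},
  {"dx": 0.045, "dy": 0.049, "dz": -0.17, "rx": 0, "ry": 0, "rz": 0, "claw": 1},
  {"dx": 0.045, "dy": 0.049, "dz": -0.2, "rx": 0, "ry": 0, "rz": 0, "claw": 1},
  {"dx": 0.045, "dy": 0.049, "dz": -0.22, "rx": 0, "ry": 0, "rz": 0, "claw": 1},
])

```text
t: 2.0
position: [0.5749, -0.2527, 0.0395]
ee_rot: [-0.001, 1.0, -0.002, -0.002]
wrist_force: [-0.2, 0.8, 0.6]
width: 0.0854
```

```bash
python3 - <<'E'
from h import *
s=arm.state(); print(s["t"],s["position"],s["ee_rot"])
im,d=grab("wrist","w3"); c=info("wrist")
for v in range(240,300,8):
  for u in (200,206,434,440):
    if d[v,u]>0: print(u,v,deproj(c,(u,v),d[v,u]).round(4)-s["position"])
mounts("w3")
E
```

```text
2.0 [ 0.57490024 -0.25265955  0.03953942] [-8.13684799e-04  9.99995462e-01 -2.29695783e-03 -1.77160605e-03]
200 240 [[-0.05830024  0.00245955 -0.03833942]]
206 240 [[-0.05570024  0.00205955 -0.03933942]]
434 240 [[ 0.05829976  0.00185955 -0.03933942]]
440 240 [[ 0.06149976  0.00155955 -0.04013942]]
200 248 [[-0.05910024 -0.00224045 -0.03943942]]
206 248 [[-0.05610024 -0.00224045 -0.03933942]]
434 248 [[ 0.05849976 -0.00234045 -0.03903942]]
440 248 [[ 0.06159976 -0.00244045 -0.03943942]]
200 256 [[-0.05940024 -0.00644045 -0.03913942]]
206 256 [[-0.05630024 -0.00634045 -0.03893942]]
434 256 [[ 0.05909976 -0.00694045 -0.03973942]]
440 256 [[ 0.06189976 -0.00674045 -0.03923942]]
200 264 [[-0.04220024  0.01165955  0.00906058]]
206 264 [[-0.04090024  0.01035955  0.00636058]]
434 264 [[0.04409976 0.00975955 0.00546058]]
440 264 [[0.04469976 0.01205955 0.01026058]]
200 272 [[-0.04130024  0.00995955  0.01216058]]
206 272 [[-0.04080024  0.00775955  0.00766058]]
434 272 [[0.04389976 0.00715955 0.00686058]]
440 272 [[0.04389976 0.01025955 0.01296058]]
200 280 [[-0.04120024  0.00745955  0.01326058]]
206 280 [[-0.04110024  0.00435955  0.00746058]]
434 280 [[0.04409976 0.00405955 0.00716058]]
440 280 [[0.04419976 0.00715955 0.01306058]]
200 288 [[-0.04110024  0.00485955  0.01426058]]
206 288 [[-0.04120024  0.00145955  0.00806058]]
434 288 [[0.04379976 0.00165955 0.00886058]]
440 288 [[0.04409976 0.00455955 0.01396058]]
200 296 [[-0.04160024  0.00125955  0.01366058]]
206 296 [[-0.04120024 -0.00154045  0.00866058]]
434 296 [[ 0.04449976 -0.00244045  0.00736058]]
440 296 [[0.04409976 0.00175955 0.01466058]]
[array([323.4184, 251.3362]), np.float64(3581.0), array([ 0.5785, -0.2479,  0.024 ]), np.float64(0.5787), np.float64(-0.248), np.float64(0.0169), np.float32(0.1585)]
```

View pics/w3.png

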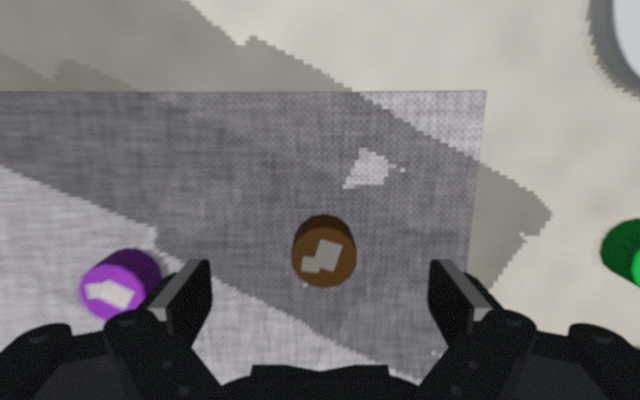

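Emit:
drive_tool([
  {"dx": 0, "dy": 0, "dz": -0.021, "rx": 0, "ry": 0, "rz": 0, "claw": 1},
  {"dx": 0, "dy": 0, "dz": -0.021, "rx": 0, "ry": 0, "rz": 0, "claw": 0.3},
  {"dx": 0, "dy": 0, "dz": -0.021, "rx": 0, "ry": 0, "rz": 0, "claw": 0.1},
  {"dx": 0, "dy": 0, "dz": -0.021, "rx": 0, "ry": 0, "rz": 0, "claw": 0},
  {"dx": 0, "dy": 0, "dz": -0.021, "rx": 0, "ry": 0, "rz": 0, "claw": 0},
  {"dx": 0, "dy": 0, "dz": -0.021, "rx": 0, "ry": 0, "rz": 0, "claw": 0},
])

```text
t: 2.8
position: [0.5783, -0.2524, 0.023]
ee_rot: [0.001, 1.0, -0.001, 0.001]
wrist_force: [-0.4, 0.3, 6.3]
width: 0.0269
```

```bash
python3 - <<'E'
from h import *
s=arm.state(); print(s["t"],s["position"],s["ee_rot"],s["width"])
im,d=grab("wrist","w4")
E
```

```text
2.8 [ 0.57828072 -0.25238365  0.0230236 ] [ 6.82150770e-04  9.99998531e-01 -9.23181745e-04  1.27275829e-03] 0.026887108434977453
```

View pics/w4.png

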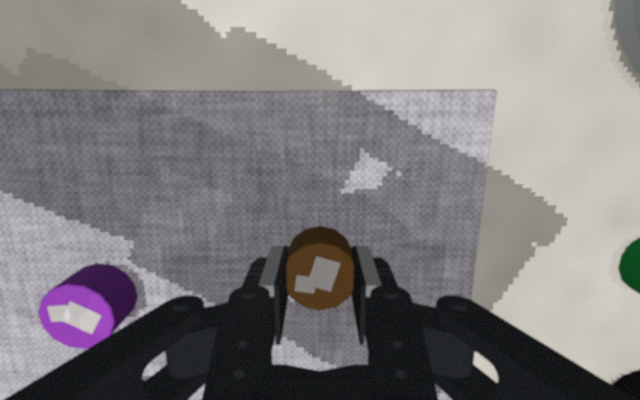

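The mount is between the pads, with its top at (320,275). The width reads 26.9 mm rather than 30, so I'll lift and inspect the grip.

Emit:
drive_tool([
  {"dx": 0, "dy": 0, "dz": 0.03, "rx": 0, "ry": 0, "rz": 0, "claw": 0},
  {"dx": 0, "dy": 0, "dz": 0.09, "rx": 0, "ry": 0, "rz": 0, "claw": 0},
  {"dx": 0, "dy": 0, "dz": 0.12, "rx": 0, "ry": 0, "rz": 0, "claw": 0},
  {"dx": 0, "dy": 0, "dz": 0.12, "rx": 0, "ry": 0, "rz": 0, "claw": 0},
])

```text
t: 3.35
position: [0.5789, -0.2527, 0.1448]
ee_rot: [0.002, 1.0, -0.001, 0.003]
wrist_force: [-0.3, 0.7, -1.0]
width: 0.0268
```

```bash
python3 - <<'E'
from h import *
s=arm.state(); print(s["t"],s["position"],s["ee_rot"],s["width"],s["wrist_force"])
im,d=grab("wrist","w5")
im2,d2=grab("scene","s5")
c=info("scene"); u,v=proj(c,s["position"])[0]; print(u,v)
u,v=int(u),int(v)
a=cv2.resize(im2[v-50:v+50,u-60:u+60],None,fx=6,fy=6,interpolation=cv2.INTER_CUBIC)[:,:,::-1]; cv2.imwrite("pics/c5.png",a)
E
```

```text
3.35 [ 0.57886336 -0.25267152  0.14482815] [ 1.50267660e-03  9.99994412e-01 -9.22652684e-04  2.84023274e-03] 0.026824304172656403 [-0.3373704   0.74007529 -0.99063709]
232.07411999941775 272.00602454046543
```

View pics/w5.png

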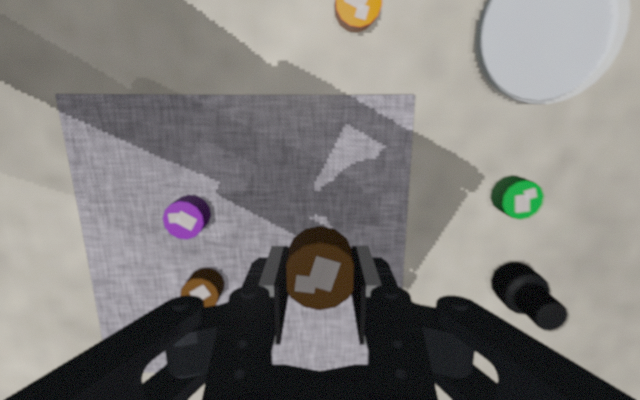

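View pics/c5.png

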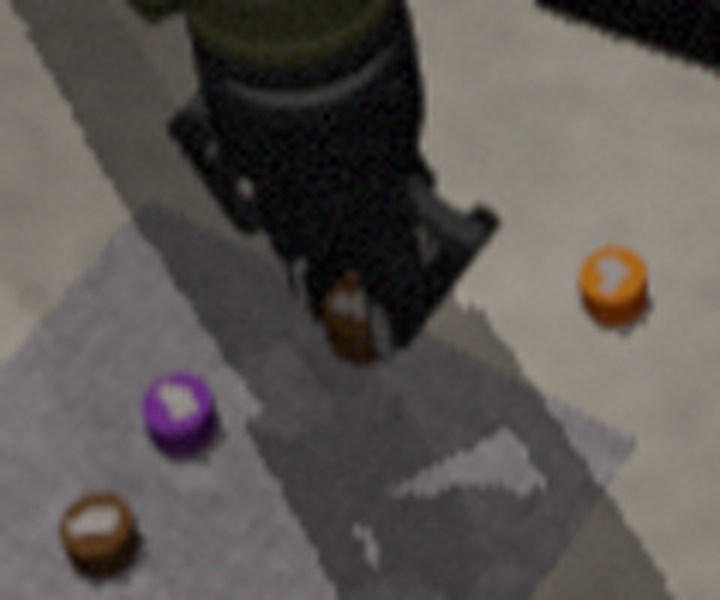

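The mount is held upright at (320,273), and in the scene crop its foot shows below the fingertips. Next I'll move over the holder and measure it.

```bash
python3 - <<'E'
from h import *
s=arm.state(); print(s["t"],s["position"],s["ee_rot"])
im,d,c=load("w5")
for v in range(225,315,8):
  print(v,[ (deproj(c,(u,v),d[v,u])[0]-s["position"]).round(4).tolist() for u in (270,300,320,340,372)])
E
```

```text
3.45 [ 0.57645684 -0.25143171  0.14009246] [-3.91514121e-04  9.99999206e-01 -9.64250531e-04 -7.10896598e-04]
225 [[-0.0346, -0.0292, -0.1393], [-0.0104, -0.0291, -0.1388], [0.0057, -0.0284, -0.1368], [0.0217, -0.0286, -0.1371], [0.0475, -0.0291, -0.1382]]
233 [[-0.0346, -0.0354, -0.1376], [-0.0041, 0.0115, -0.0121], [0.0046, 0.0142, -0.005], [0.0135, 0.0108, -0.014], [0.0477, -0.0359, -0.1383]]
241 [[-0.0349, -0.0423, -0.1377], [-0.0037, 0.0114, -0.0031], [0.0045, 0.0146, 0.005], [0.0129, 0.0113, -0.0032], [0.0479, -0.0427, -0.1378]]
249 [[-0.0154, 0.0102, 0.0022], [-0.0033, 0.0116, 0.0057], [0.0045, 0.0117, 0.0061], [0.0123, 0.0116, 0.0058], [0.0483, -0.05, -0.1385]]
257 [[-0.0145, 0.01, 0.0096], [-0.0033, 0.0081, 0.0054], [0.0045, 0.0082, 0.0057], [0.0124, 0.0078, 0.0049], [0.0257, 0.0059, 0.0009]]
265 [[-0.0135, 0.0103, 0.017], [-0.0034, 0.0047, 0.0054], [0.0045, 0.0042, 0.0046], [0.0124, 0.0046, 0.0054], [0.0232, 0.01, 0.0168]]
273 [[-0.0129, 0.0099, 0.0226], [-0.0034, 0.0014, 0.0059], [0.0045, 0.0014, 0.0059], [0.0124, 0.0015, 0.0061], [0.0222, 0.0103, 0.0236]]
281 [[-0.0121, 0.01, 0.0285], [-0.0035, -0.0023, 0.0055], [0.0045, -0.0015, 0.007], [0.0125, -0.0023, 0.0055], [0.0214, 0.01, 0.0287]]
289 [[-0.0119, 0.0084, 0.0309], [-0.0036, -0.0062, 0.0048], [0.0045, -0.0058, 0.0056], [0.0125, -0.0055, 0.0061], [0.0205, 0.0106, 0.035]]
297 [[-0.0119, 0.0057, 0.0312], [-0.0036, -0.0096, 0.0051], [0.0045, -0.0096, 0.0052], [0.0127, -0.01, 0.0046], [0.0197, 0.0108, 0.0401]]
305 [[-0.0112, 0.0062, 0.0368], [-0.0115, -0.1011, -0.1381], [0.0045, -0.0129, 0.0058], [0.0228, -0.1019, -0.139], [0.0189, 0.0112, 0.0452]]
313 [[-0.011, 0.0048, 0.0389], [-0.0116, -0.1091, -0.1385], [0.0056, -0.1093, -0.1386], [0.0229, -0.1094, -0.1385], [0.0184, 0.0109, 0.0487]]
```

Emit:
drive_tool([
  {"dx": -0.012, "dy": 0.03, "dz": 0.05, "rx": 0, "ry": 0, "rz": 0, "claw": 0},
  {"dx": -0.012, "dy": 0.08, "dz": 0.09, "rx": 0, "ry": 0, "rz": 0, "claw": 0},
  {"dx": -0.012, "dy": 0.14, "dz": 0.121, "rx": 0, "ry": 0, "rz": 0, "claw": 0},
  {"dx": -0.012, "dy": 0.2, "dz": 0.121, "rx": 0, "ry": 0, "rz": 0, "claw": 0},
  {"dx": -0.012, "dy": 0.26, "dz": 0.121, "rx": 0, "ry": 0, "rz": 0, "claw": 0},
  {"dx": -0.012, "dy": 0.292, "dz": 0.121, "rx": 0, "ry": 0, "rz": 0, "claw": 0},
  {"dx": -0.012, "dy": 0.292, "dz": 0.121, "rx": 0, "ry": 0, "rz": 0, "claw": 0},
  {"dx": -0.012, "dy": 0.292, "dz": 0.121, "rx": 0, "ry": 0, "rz": 0, "claw": 0},
  {"dx": -0.012, "dy": 0.292, "dz": 0.121, "rx": 0, "ry": 0, "rz": 0, "claw": 0},
])

```text
t: 4.58
position: [0.5649, 0.039, 0.2613]
ee_rot: [0.0, 1.0, -0.002, -0.001]
wrist_force: [0.2, 0.2, -0.7]
width: 0.0267
```

```bash
python3 - <<'E'
from h import *
s=arm.state(); print(s["t"],s["position"],s["ee_rot"],s["dq"].round(3))
im,d=grab("wrist","w6")
mounts("w6",z=s["position"][2]+.002)
cv2.imwrite("pics/c6.png",cv2.resize(im[0:260,160:480],None,fx=2.3,fy=2.3)[:,:,::-1])
E
```

```text
4.575 [0.56492688 0.03898996 0.26133176] [ 1.04958141e-04  9.99998036e-01 -1.80823423e-03 -8.04444181e-04] [-0.003 -0.005 -0.009  0.005  0.004  0.003]
[array([324.3996, 276.0582]), np.float64(5047.0), array([0.5688, 0.0407, 0.2633]), np.float64(0.5714), np.float64(0.0406), np.float64(0.0218), np.float32(0.1436)]
[array([541.9108, 145.9541]), np.float64(582.5), array([0.6456, 0.0914, 0.2633]), np.float64(0.6453), np.float64(0.0912), np.float64(0.0051), np.float32(0.3485)]
```

View pics/c6.png

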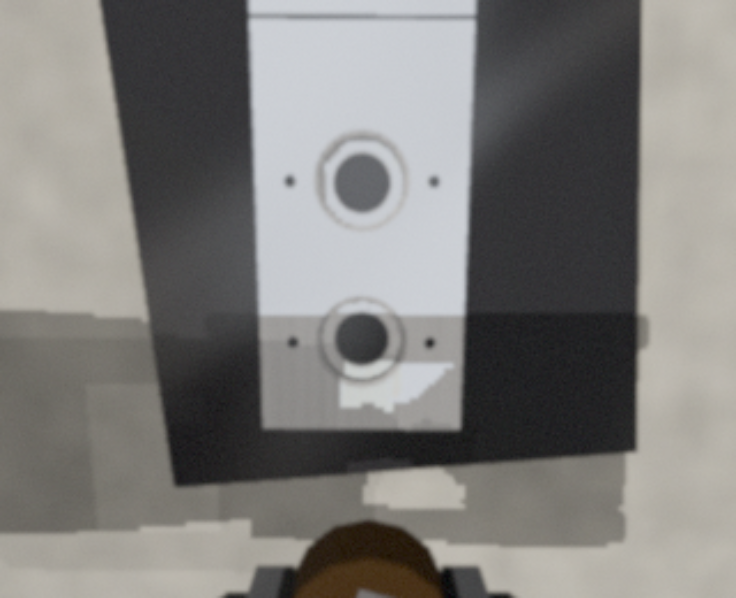

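The crop shows bore1 at about (362,340), bore2 at about (362,181), the line at crop row 16 and the granite's outer edge from (175,485) to (636,450). The held mount is at the bottom. Next I'll measure these.

```bash
cat >> h.py <<'E'
def dark_hole(g,u,v,r=8):
    u,v=int(round(u)),int(round(v)); w=g[v-r:v+r+1,u-r:u+r+1].astype(float); b=np.percentile(w,70); k=np.clip(b-20-w,0,None)
    yy,xx=np.mgrid[-r:r+1,-r:r+1]; return u+(k*xx).sum()/k.sum(), v+(k*yy).sum()/k.sum()
E
python3 - <<'E'
from h import *
im,d,c=load("w6"); g=cv2.cvtColor(im,cv2.COLOR_RGB2GRAY)
q=[(a/2.3+160,b/2.3) for a,b in [(293,342),(430,342),(290,181),(434,181)]]
h=[dark_hole(g,*p,r=5) for p in q]; print(np.round(h,1))
P=plane(c,h,.064)[:,:2]; print(P.round(4)); b1=P[:2].mean(0); b2=P[2:].mean(0); print("b1",b1,"b2",b2,np.linalg.norm(b1-b2),np.linalg.norm(P[0]-P[1]),np.linalg.norm(P[2]-P[3]))
hx=(b1-b2)/np.linalg.norm(b1-b2); print("hx",hx,"ang",np.degrees(np.arctan2(*hx[::-1])))
# granite top edge: per-column last dark row
us=[];
for u in list(range(245,262,2))+list(range(365,432,3)):
    col=g[150:225,u].astype(float); 
    us.append((u,150+np.argmax(np.diff(cv2.GaussianBlur(col.reshape(-1,1),(1,5),0).ravel()))))
print(us)
E
```

```text
[[286.8 148.5]
 [346.4 148.7]
 [285.6  78.3]
 [348.2  78.5]]
[[0.5372 0.0663]
 [0.5913 0.066 ]
 [0.5378 0.1264]
 [0.5918 0.1261]]
b1 [0.56426591 0.06616616] b2 [0.56480823 0.12626269] 0.06009897488298245 0.054074965879236055 0.05395827827849944
hx [-0.00902395 -0.99995928] ang -90.51704101668271
[(245, np.int64(210)), (247, np.int64(210)), (249, np.int64(210)), (251, np.int64(210)), (253, np.int64(209)), (255, np.int64(209)), (257, np.int64(209)), (259, np.int64(209)), (261, np.int64(209)), (365, np.int64(201)), (368, np.int64(200)), (371, np.int64(200)), (374, np.int64(200)), (377, np.int64(200)), (380, np.int64(200)), (383, np.int64(199)), (386, np.int64(199)), (389, np.int64(199)), (392, np.int64(199)), (395, np.int64(199)), (398, np.int64(198)), (401, np.int64(198)), (404, np.int64(198)), (407, np.int64(198)), (410, np.int64(197)), (413, np.int64(197)), (416, np.int64(197)), (419, np.int64(197)), (422, np.int64(196)), (425, np.int64(196)), (428, np.int64(196)), (431, np.int64(196))]
```

```bash
python3 - <<'E'
from h import *
im,d,c=load("w6"); g=cv2.cvtColor(im,cv2.COLOR_RGB2GRAY)
tcp=np.array([0.56493,0.03899,0.26133])
print("edge"); e=plane(c,[(245,210),(259,209.2),(372,200.3),(401,198.3),(431,195.8)],.05)[:,:2]; print(e.round(4)); k=np.polyfit(e[:,0],e[:,1],1); print(k, np.degrees(np.arctan(k[0])), "edge y at .563:",np.polyval(k,.563))
print("tcp proj",proj(c,tcp+np.array([[0,0,0.002],[0,0.011,0]])))
for v in range(228,312,6):
  print(v,[ (deproj(c,(u,v),d[v,u])[0]-tcp).round(4).tolist() for u in (266,272,298,320,342,368,374)])
# left/right extents of mount top
m=brown(im)
for v in range(262,300,4):
  r=np.where(m[v,270:370])[0]+270; print(v,r.min(),r.max(),g[v,262:380:1][::6])
cv2.imwrite("pics/c6b.png",cv2.resize(im[220:330,250:390],None,fx=5,fy=5)[:,:,::-1])
E
```

```text
edge
[[0.4929 0.004 ]
 [0.5067 0.0048]
 [0.6184 0.0136]
 [0.6467 0.0155]
 [0.6758 0.018 ]]
[ 0.07684716 -0.03401392] 4.394381437890597 edge y at .563: 0.00925103116465336
tcp proj [[314.60958953 280.12960294]
 [314.49648745 252.31875957]]
228 [[-0.0601, -0.072, -0.262], [-0.0531, -0.0717, -0.2611], [-0.0231, -0.0717, -0.2609], [0.0022, 0.0156, -0.0154], [0.0275, -0.0718, -0.2608], [0.0576, -0.0722, -0.2618], [0.0642, -0.0716, -0.2601]]
234 [[-0.0603, -0.0789, -0.2609], [-0.0534, -0.0792, -0.2615], [-0.0076, 0.0115, -0.0192], [0.0022, 0.0153, -0.009], [0.0277, -0.0795, -0.2618], [0.0576, -0.0792, -0.2606], [0.0648, -0.0798, -0.2622]]
240 [[-0.0606, -0.0865, -0.2613], [-0.0536, -0.0862, -0.2606], [-0.007, 0.0123, -0.0099], [0.0022, 0.0155, -0.0017], [0.0115, 0.0117, -0.0114], [0.058, -0.087, -0.2617], [0.065, -0.087, -0.2616]]
246 [[-0.061, -0.0941, -0.2615], [-0.0173, 0.0116, -0.0051], [-0.0066, 0.0125, -0.0029], [0.0022, 0.0139, 0.0005], [0.011, 0.0124, -0.0031], [0.0218, 0.0112, -0.0058], [0.0655, -0.0951, -0.2632]]
252 [[-0.0614, -0.1019, -0.2622], [-0.0166, 0.0115, 0.0007], [-0.00
[... 2058 characters left out ...]
49  52  62 116 114 115 116  56  53  48  20  68
  69  56]
274 286 353 [ 63  74  73  28  36  51  70  57  96 112 112 114 117  54  50  49  13  66
  71  70]
278 286 353 [ 72  74  66  22  41  56 115 113 113 114 115 115 109  55  55  46  16  48
  68  68]
282 286 353 [ 75  71  49  22  33  52 116 116 112 113 114 116  77  52  55  47   6  21
  70  72]
286 286 353 [ 68 114  60  20  34  51 115 113 114 109 114 118  53  54  55  50  25  30
 118  86]
290 287 353 [ 26  82  74  24  25  51 112 114 114  54  63 103  52  54  51  41  18  33
 112  20]
294 290 351 [32 44 75 18 17 51 55 55 56 54 48 52 52 52 54 21  9 42 81 16]
298 294 353 [ 29  22  31  19  42 122  51  51  50  53  52  55  53  53  53  76  14  26
  23  21]
```

View pics/c6b.png

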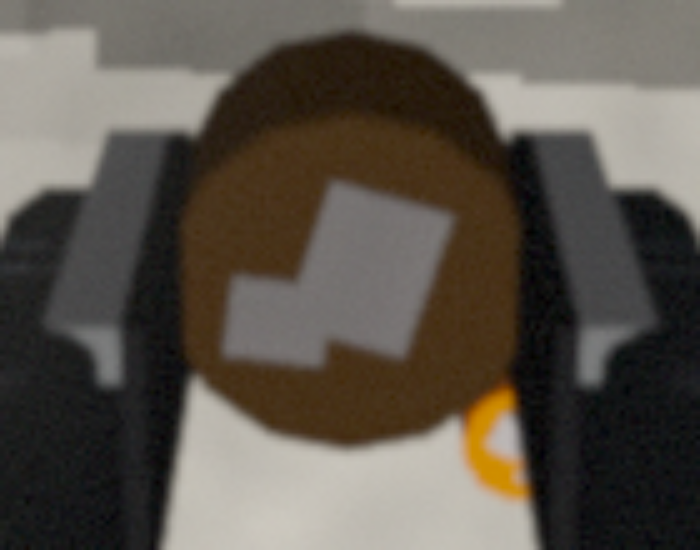

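Emit:
drive_tool([
  {"dx": -0.0025, "dy": 0.026, "dz": -0.05, "rx": 0, "ry": 0, "rz": 0, "claw": 0},
  {"dx": -0.0025, "dy": 0.026, "dz": -0.1, "rx": 0, "ry": 0, "rz": 0, "claw": 0},
  {"dx": -0.0025, "dy": 0.026, "dz": -0.14, "rx": 0, "ry": 0, "rz": 0, "claw": 0},
  {"dx": -0.0025, "dy": 0.026, "dz": -0.16, "rx": 0, "ry": 0, "rz": 0, "claw": 0},
  {"dx": -0.0025, "dy": 0.026, "dz": -0.17, "rx": 0, "ry": 0, "rz": 0, "claw": 0},
  {"dx": -0.0025, "dy": 0.026, "dz": -0.17, "rx": 0, "ry": 0, "rz": 0, "claw": 0},
  {"dx": -0.0025, "dy": 0.026, "dz": -0.17, "rx": 0, "ry": 0, "rz": 0, "claw": 0},
])

```text
t: 5.5
position: [0.564, 0.0661, 0.0943]
ee_rot: [-0.0, 1.0, -0.001, 0.002]
wrist_force: [-0.6, 0.3, -0.6]
width: 0.0268
```

```bash
python3 - <<'E'
from h import *
s=arm.state(); print(s["t"],s["position"],s["ee_rot"],s["dq"].round(3))
im,d=grab("wrist","w7")
cv2.imwrite("pics/c7.png",cv2.resize(im[120:330,180:460],None,fx=2.8,fy=2.8)[:,:,::-1])
grab("side","sd7")
E
```

```text
5.5 [0.56398981 0.06606961 0.0942512 ] [-3.71177532e-05  9.99998043e-01 -1.10194771e-03  1.64269163e-03] [ 0.002 -0.004  0.002 -0.    -0.    -0.002]
```

View pics/c7.png

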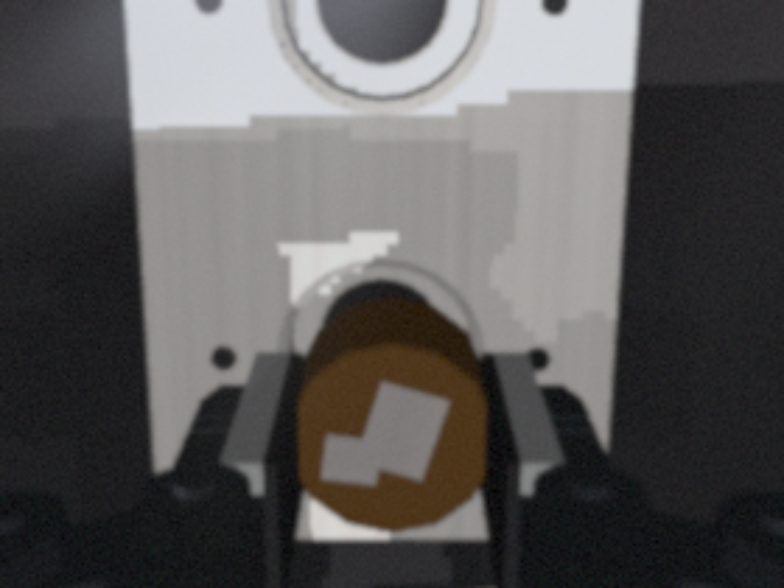

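```bash
python3 - <<'E'
from h import *
s=arm.state(); print(s["t"],s["position"],s["ee_rot"])
im,d,c=load("w7"); g=cv2.cvtColor(im,cv2.COLOR_RGB2GRAY); tcp=np.array([.56399,.06607,.09425])
h=[dark_hole(g,a/2.8+180,b/2.8+120,r=4) for a,b in [(223,357),(539,357)]]; P=plane(c,h,.064); print(h,P.round(4),P.mean(0))
# mount top extents
m=[(298/2.8+180,420/2.8+120),(488/2.8+180,420/2.8+120),(393/2.8+180,345/2.8+120),(393/2.8+180,528/2.8+120)]
Q=plane(c,m,tcp[2]+.001); print((Q-tcp).round(4), Q[:2,0].mean(),Q[2:,1].mean())
v,u=int(m[0][1]),320
print(deproj(c,(u,v),d[v,u])-tcp)
E
```

```text
5.6 [0.56376203 0.06614524 0.09402764] [-2.62634574e-05  9.99998363e-01 -1.01600956e-03  1.49718069e-03]
[(np.float64(259.3538800220143), np.float64(247.47495872317006)), (np.float64(371.6851471594798), np.float64(247.92950034223134))] [[0.5371 0.0666 0.064 ]
 [0.5912 0.0662 0.064 ]] [0.56417712 0.0663926  0.064     ]
[[-0.0111  0.0039  0.001 ]
 [ 0.0157  0.0038  0.001 ]
 [ 0.0023  0.0152  0.001 ]
 [ 0.0023 -0.0133  0.001 ]] 0.5662766026500796 0.06703096346701155
[[0.0021399  0.00381975 0.00087584]]
```

Emit:
drive_tool([
  {"dx": -0.001, "dy": -0.0005, "dz": 0, "rx": 0, "ry": 0, "rz": 0, "claw": 0},
  {"dx": -0.001, "dy": -0.0005, "dz": 0, "rx": 0, "ry": 0, "rz": 0, "claw": 0},
  {"dx": -0.001, "dy": -0.0005, "dz": -0.006, "rx": 0, "ry": 0, "rz": 0, "claw": 0},
  {"dx": -0.001, "dy": -0.0005, "dz": -0.009, "rx": 0, "ry": 0, "rz": 0, "claw": 0},
  {"dx": -0.001, "dy": -0.0005, "dz": -0.012, "rx": 0, "ry": 0, "rz": 0, "claw": 0},
])

```text
t: 6.22
position: [0.5614, 0.0657, 0.0798]
ee_rot: [0.0, 1.0, -0.001, -0.0]
wrist_force: [-0.2, 0.3, -0.5]
width: 0.0265
```

```bash
python3 - <<'E'
from h import *
s=arm.state(); print(s["t"],s["position"],s["ee_rot"],s["wrist_force"])
im,d=grab("wrist","w8")
cv2.imwrite("pics/c8.png",cv2.resize(im[120:330,180:460],None,fx=2.8,fy=2.8)[:,:,::-1])
E
```

```text
6.225 [0.56137771 0.06566041 0.07977032] [ 5.98452878e-06  9.99999435e-01 -1.00995515e-03 -3.31212374e-04] [-0.22286593  0.29404223 -0.47101251]
```

View pics/c8.png

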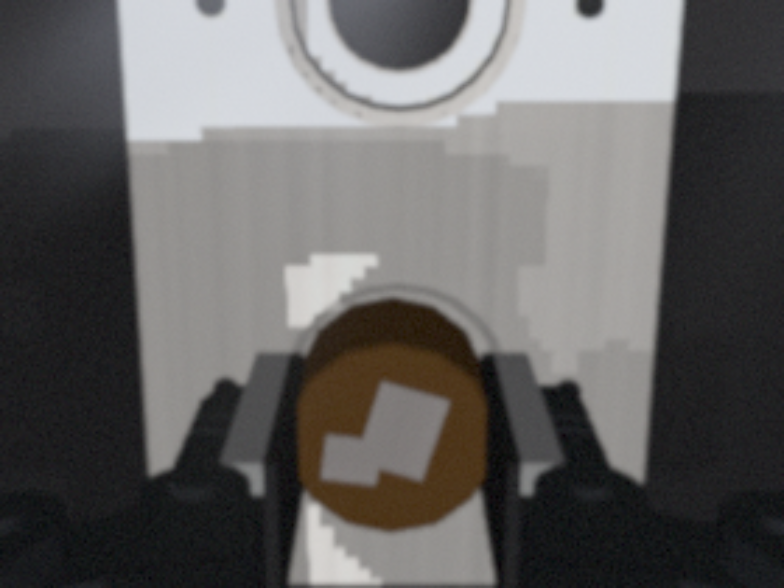

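Force is nil and the foot is about 5 mm below the mouth, so it has entered the bore. I'll lower it the rest of the way and release.

Emit:
drive_tool([
  {"dx": 0.0006, "dy": 0, "dz": -0.002, "rx": 0, "ry": 0, "rz": 0, "claw": 0},
  {"dx": 0.0006, "dy": 0, "dz": -0.004, "rx": 0, "ry": 0, "rz": 0, "claw": 0},
  {"dx": 0.0006, "dy": 0, "dz": -0.004, "rx": 0, "ry": 0, "rz": 0, "claw": 0},
])

```text
t: 6.65
position: [0.5621, 0.0656, 0.0761]
ee_rot: [0.0, 1.0, -0.001, -0.0]
wrist_force: [-1.0, 0.5, -0.4]
width: 0.0268
```

Emit:
drive_tool([
  {"dx": 0, "dy": 0, "dz": 0, "rx": 0, "ry": 0, "rz": 0, "claw": 0.6},
  {"dx": 0, "dy": 0, "dz": 0, "rx": 0, "ry": 0, "rz": 0, "claw": 0.9},
  {"dx": 0, "dy": 0, "dz": 0, "rx": 0, "ry": 0, "rz": 0, "claw": 1},
  {"dx": 0, "dy": 0, "dz": 0.03, "rx": 0, "ry": 0, "rz": 0, "claw": 1},
  {"dx": 0, "dy": 0, "dz": 0.07, "rx": 0, "ry": 0, "rz": 0, "claw": 1},
  {"dx": 0, "dy": -0.03, "dz": 0.11, "rx": 0, "ry": 0, "rz": 0, "claw": 1},
  {"dx": 0, "dy": -0.05, "dz": 0.11, "rx": 0, "ry": 0, "rz": 0, "claw": 1},
  {"dx": 0, "dy": -0.05, "dz": 0.11, "rx": 0, "ry": 0, "rz": 0, "claw": 1},
])

```text
t: 7.65
position: [0.5618, 0.0147, 0.1857]
ee_rot: [-0.0, 1.0, -0.002, -0.0]
wrist_force: [0.2, 0.7, -0.1]
width: 0.0856
```

```bash
python3 - <<'E'
from h import *
s=arm.state(); print(s["t"],s["position"],s["ee_rot"],s["wrist_force"])
im,d=grab("wrist","w9")
mounts("w9",z=.076)
E
```

```text
7.65 [0.5618344  0.01467656 0.18573575] [-1.08521153e-04  9.99997786e-01 -2.06674104e-03 -3.79356146e-04] [ 0.24758166  0.66564473 -0.08628035]
[array([364.7607, 324.4158]), np.float64(941.0), array([ 0.598 , -0.0812,  0.076 ]), np.float64(0.5971), np.float64(-0.0815), np.float64(0.0165), np.float32(0.3379)]
[array([320.2202, 127.9659]), np.float64(1078.0), array([0.5645, 0.0662, 0.076 ]), np.float64(0.5643), np.float64(0.0665), np.float64(0.0142), np.float32(0.2366)]
[array([610.1835, 124.6358]), np.float64(1091.0), array([0.7513, 0.0669, 0.076 ]), np.float64(0.7509), np.float64(0.067), np.float64(0.0127), np.float32(0.2724)]
```

View pics/w9.png

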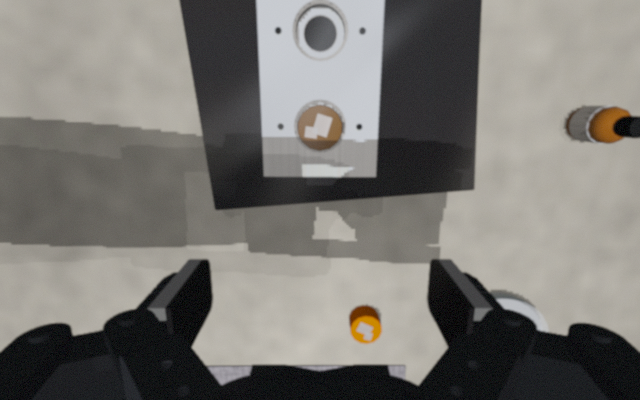

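Mount A is in bore1 at (320,128). Now I'll get the second brown mount.

```bash
python3 - <<'E'
from h import *
im,d,c=load("w9"); print([deproj(c,(u,v),d[v,u]).round(4) for u,v in ((308,120),(332,133),(322,125),(320,170),(370,60))])
E
```

```text
[array([[0.5565, 0.0713, 0.0758]]), array([[0.5722, 0.063 , 0.0762]]), array([[0.5657, 0.0681, 0.0753]]), array([[0.5643, 0.0363, 0.0649]]), array([[0.5972, 0.1088, 0.0638]])]
```

Emit:
drive_tool([
  {"dx": -0.012, "dy": -0.057, "dz": 0, "rx": 0, "ry": 0, "rz": 0, "claw": 1},
  {"dx": -0.025, "dy": -0.114, "dz": 0, "rx": 0, "ry": 0, "rz": 0, "claw": 1},
  {"dx": -0.037, "dy": -0.171, "dz": -0.01, "rx": 0, "ry": 0, "rz": 0, "claw": 1},
  {"dx": -0.05, "dy": -0.228, "dz": -0.02, "rx": 0, "ry": 0, "rz": 0, "claw": 1},
  {"dx": -0.062, "dy": -0.285, "dz": -0.03, "rx": 0, "ry": 0, "rz": 0, "claw": 1},
  {"dx": -0.0758, "dy": -0.335, "dz": -0.05, "rx": 0, "ry": 0, "rz": 0, "claw": 1},
  {"dx": -0.0758, "dy": -0.345, "dz": -0.09, "rx": 0, "ry": 0, "rz": 0, "claw": 1},
  {"dx": -0.0758, "dy": -0.345, "dz": -0.12, "rx": 0, "ry": 0, "rz": 0, "claw": 1},
  {"dx": -0.0758, "dy": -0.345, "dz": -0.135, "rx": 0, "ry": 0, "rz": 0, "claw": 1},
  {"dx": -0.0758, "dy": -0.345, "dz": -0.135, "rx": 0, "ry": 0, "rz": 0, "claw": 1},
])

```text
t: 8.95
position: [0.4856, -0.3278, 0.0492]
ee_rot: [-0.001, 1.0, -0.001, -0.002]
wrist_force: [0.1, 0.4, 0.3]
width: 0.0851
```

```bash
python3 - <<'E'
from h import *
s=arm.state(); print(s["t"],s["position"],s["ee_rot"],s["wrist_force"])
im,d=grab("wrist","w10")
mounts("w10",z=.024)
E
```

```text
8.95 [ 0.48556409 -0.32783125  0.04921796] [-1.36938099e-03  9.99997627e-01 -6.01482629e-04 -1.58400930e-03] [0.14515283 0.37533592 0.27671068]
[array([320.4618, 252.0986]), np.float64(3228.5), array([ 0.4879, -0.3276,  0.024 ]), np.float64(0.4878), np.float64(-0.3277), np.float64(0.0173), np.float32(0.1692)]
```

View pics/w10.png

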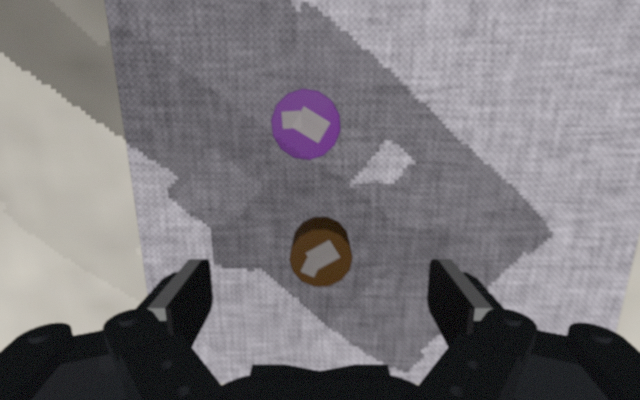

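The brown mount, at (321,255), is centred between the jaws and the purple one is clear. Descend and grip.

Emit:
drive_tool([
  {"dx": 0, "dy": 0, "dz": -0.015, "rx": 0, "ry": 0, "rz": 0, "claw": 1},
  {"dx": 0, "dy": 0, "dz": -0.028, "rx": 0, "ry": 0, "rz": 0, "claw": 1},
  {"dx": 0, "dy": 0, "dz": -0.028, "rx": 0, "ry": 0, "rz": 0, "claw": 0.3},
  {"dx": 0, "dy": 0, "dz": -0.028, "rx": 0, "ry": 0, "rz": 0, "claw": 0.1},
  {"dx": 0, "dy": 0, "dz": -0.028, "rx": 0, "ry": 0, "rz": 0, "claw": 0},
  {"dx": 0, "dy": 0, "dz": -0.028, "rx": 0, "ry": 0, "rz": 0, "claw": 0},
  {"dx": 0, "dy": 0, "dz": -0.028, "rx": 0, "ry": 0, "rz": 0, "claw": 0},
])

```text
t: 9.88
position: [0.487, -0.3299, 0.0243]
ee_rot: [0.001, 1.0, -0.001, 0.001]
wrist_force: [-0.5, -0.4, 3.3]
width: 0.0264
```

Emit:
drive_tool([
  {"dx": 0, "dy": 0, "dz": 0.03, "rx": 0, "ry": 0, "rz": 0, "claw": 0},
  {"dx": 0, "dy": 0, "dz": 0.08, "rx": 0, "ry": 0, "rz": 0, "claw": 0},
  {"dx": 0.01, "dy": 0.05, "dz": 0.12, "rx": 0, "ry": 0, "rz": 0, "claw": 0},
  {"dx": 0.02, "dy": 0.105, "dz": 0.14, "rx": 0, "ry": 0, "rz": 0, "claw": 0},
  {"dx": 0.03, "dy": 0.16, "dz": 0.16, "rx": 0, "ry": 0, "rz": 0, "claw": 0},
  {"dx": 0.045, "dy": 0.215, "dz": 0.17, "rx": 0, "ry": 0, "rz": 0, "claw": 0},
  {"dx": 0.055, "dy": 0.27, "dz": 0.17, "rx": 0, "ry": 0, "rz": 0, "claw": 0},
  {"dx": 0.065, "dy": 0.32, "dz": 0.17, "rx": 0, "ry": 0, "rz": 0, "claw": 0},
  {"dx": 0.0763, "dy": 0.37, "dz": 0.17, "rx": 0, "ry": 0, "rz": 0, "claw": 0},
  {"dx": 0.0763, "dy": 0.42, "dz": 0.17, "rx": 0, "ry": 0, "rz": 0, "claw": 0},
  {"dx": 0.0763, "dy": 0.42, "dz": 0.17, "rx": 0, "ry": 0, "rz": 0, "claw": 0},
  {"dx": 0.0763, "dy": 0.42, "dz": 0.17, "rx": 0, "ry": 0, "rz": 0, "claw": 0},
])

```text
t: 11.38
position: [0.5624, 0.0904, 0.1929]
ee_rot: [0.0, 1.0, -0.001, -0.0]
wrist_force: [-0.2, 0.3, -0.8]
width: 0.0263
```

```bash
python3 - <<'E'
from h import *
s=arm.state(); print(s["t"],s["position"],s["ee_rot"],s["wrist_force"],s["width"])
im,d=grab("wrist","w11")
tcp=s["position"]; c=load("w11")[2]
for v in (265,280,295): print(v,(deproj(c,(320,v),d[v,320])[0]-tcp).round(4))
E
```

```text
11.375 [0.56238789 0.09039464 0.19286551] [ 2.68262596e-04  9.99999602e-01 -7.55616525e-04 -3.90301284e-04] [-0.20398638  0.3210473  -0.79013866] 0.026277360377280626
265 [ 0.0021  0.0052 -0.0007]
280 [ 0.0021 -0.0013 -0.0005]
295 [ 0.0021 -0.0074  0.0006]
```

View pics/w11.png

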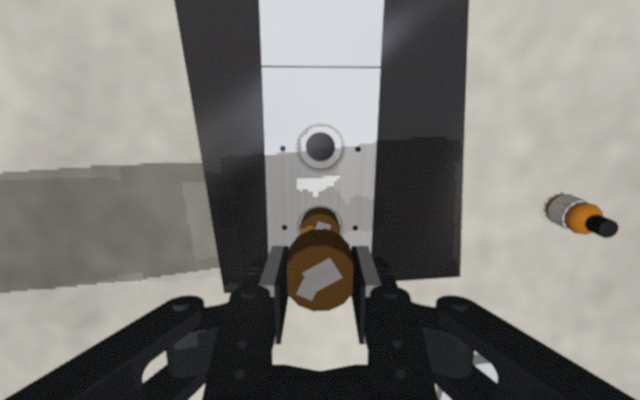

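```bash
python3 - <<'E'
from h import *
im,d,c=load("w11"); g=cv2.cvtColor(im,cv2.COLOR_RGB2GRAY); tcp=np.array([.56239,.09039,.19287])
h=[dark_hole(g,*p,r=5) for p in [(282,149),(358,149),(284,227),(355,227)]]
P=plane(c,h,.064); print(P.round(4),P[:2].mean(0),P[2:].mean(0))
cv2.imwrite("pics/c11.png",cv2.resize(im[220:330,250:390],None,fx=5,fy=5)[:,:,::-1])
z=tcp[2]-.0003
for u in (319,320):
  print(np.c_[range(236,256,2),[deproj(c,(u,v),d[v,u])[0][2]-tcp[2] for v in range(236,256,2)]].round(4).tolist())
  print(np.c_[range(302,316),[deproj(c,(u,v),d[v,u])[0][2]-tcp[2] for v in range(302,316)]].round(4).tolist())
print(proj(c,P[:2].mean(0)),(plane(c,[(320,242.5),(320,310)],z)-tcp).round(4),(plane(c,[(286,270),(353.5,270)],z)-tcp).round(4))
E
```

```text
[[0.5378 0.1254 0.064 ]
 [0.5917 0.1258 0.064 ]
 [0.5373 0.0664 0.064 ]
 [0.5913 0.066  0.064 ]] [0.56475655 0.12562743 0.064     ] [0.56431746 0.06619019 0.064     ]
[[236.0, -0.0102], [238.0, -0.0083], [240.0, -0.006], [242.0, -0.0042], [244.0, -0.0012], [246.0, -0.0009], [248.0, -0.0016], [250.0, -0.0013], [252.0, -0.001], [254.0, -0.0004]]
[[302.0, -0.0003], [303.0, -0.0002], [304.0, -0.0004], [305.0, -0.0], [306.0, -0.0016], [307.0, 0.0002], [308.0, 0.0006], [309.0, -0.0001], [310.0, 0.0009], [311.0, -0.1929], [312.0, -0.1927], [313.0, -0.1932], [314.0, -0.1926], [315.0, -0.193]]
[[236.0, 0.1315], [238.0, -0.0087], [240.0, -0.0058], [242.0, -0.0043], [244.0, -0.0012], [246.0, -0.0012], [248.0, 0.0002], [250.0, -0.0011], [252.0, -0.0002], [254.0, -0.0012]]
[[302.0, -0.001], [303.0, -0.0002], [304.0, 0.0007], [305.0, 0.0], [306.0, -0.0009], [307.0, 0.0002], [308.0, 0.0003], [309.0, -0.0001], [310.0, -0.0012], [311.0, -0.1934], [312.0, -0.1929], [313.0, -0.1931], [314.0, -0.1919], [315.0, -0.1922]]
[[319.97679701 149.13110774]] [[ 0.0021  0.015  -0.0003]
 [ 0.0021 -0.0148 -0.0003]] [[-0.0114  0.0033 -0.0003]
 [ 0.0155  0.0032 -0.0003]]
```

View pics/c11.png

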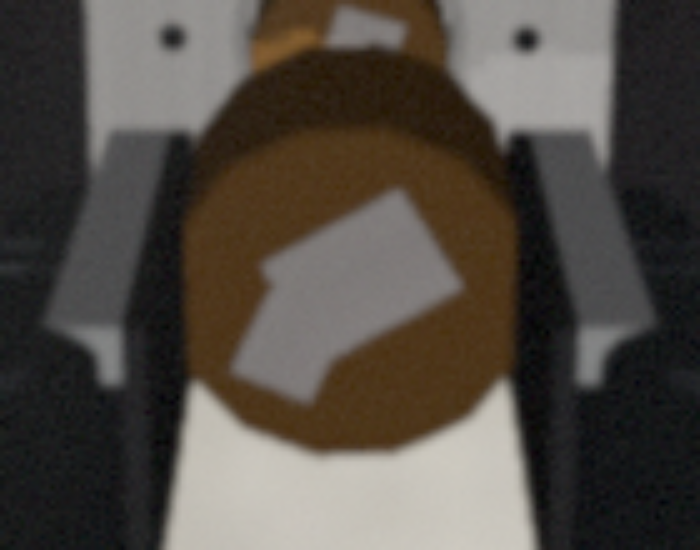

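Emit:
drive_tool([
  {"dx": 0.0003, "dy": 0.0358, "dz": -0.03, "rx": 0, "ry": 0, "rz": 0, "claw": 0},
  {"dx": 0.0003, "dy": 0.0358, "dz": -0.07, "rx": 0, "ry": 0, "rz": 0, "claw": 0},
  {"dx": 0.0003, "dy": 0.0358, "dz": -0.095, "rx": 0, "ry": 0, "rz": 0, "claw": 0},
  {"dx": 0.0003, "dy": 0.0358, "dz": -0.098, "rx": 0, "ry": 0, "rz": 0, "claw": 0},
  {"dx": 0.0003, "dy": 0.0358, "dz": -0.098, "rx": 0, "ry": 0, "rz": 0, "claw": 0},
  {"dx": 0.0003, "dy": 0.0358, "dz": -0.098, "rx": 0, "ry": 0, "rz": 0, "claw": 0},
])

```text
t: 12.18
position: [0.5643, 0.1261, 0.0972]
ee_rot: [-0.0, 1.0, -0.001, 0.002]
wrist_force: [0.1, 0.4, -0.7]
width: 0.0263
```

```bash
python3 - <<'E'
from h import *
s=arm.state(); print(s["t"],s["position"],s["ee_rot"],s["wrist_force"],s["width"])
im,d=grab("wrist","w12")
cv2.imwrite("pics/c12.png",cv2.resize(im[120:330,180:460],None,fx=2.8,fy=2.8)[:,:,::-1])
E
```

```text
12.175 [0.56430487 0.12612431 0.09720386] [-2.05250900e-04  9.99997865e-01 -1.37820839e-03  1.52569578e-03] [ 0.10875216  0.36548184 -0.7147324 ] 0.026291590561235263
```

View pics/c12.png

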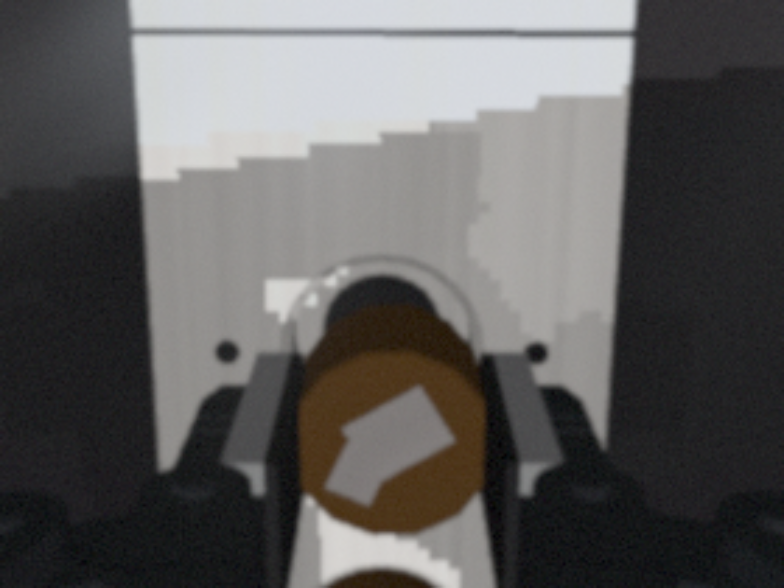

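Emit:
drive_tool([
  {"dx": -0.0005, "dy": 0, "dz": 0, "rx": 0, "ry": 0, "rz": 0, "claw": 0},
  {"dx": -0.0005, "dy": 0, "dz": -0.004, "rx": 0, "ry": 0, "rz": 0, "claw": 0},
  {"dx": -0.0003, "dy": 0, "dz": -0.006, "rx": 0, "ry": 0, "rz": 0, "claw": 0},
  {"dx": -0.0003, "dy": 0, "dz": -0.009, "rx": 0, "ry": 0, "rz": 0, "claw": 0},
])

```text
t: 12.72
position: [0.5627, 0.1265, 0.0861]
ee_rot: [0.0, 1.0, -0.001, -0.0]
wrist_force: [0.6, -0.2, -1.0]
width: 0.0266
```

```bash
python3 - <<'E'
from h import *
im,d,c=load("w12"); g=cv2.cvtColor(im,cv2.COLOR_RGB2GRAY)
h=[dark_hole(g,a/2.8+180,b/2.8+120,r=4) for a,b in [(227,352),(537,352)]]; P=plane(c,h,.064); print(P.round(4),P.mean(0))
s=arm.state(); print(s["t"],s["position"],s["ee_rot"],s["wrist_force"],s["width"])
im,d=grab("wrist","w13")
cv2.imwrite("pics/c13.png",cv2.resize(im[120:330,180:460],None,fx=2.8,fy=2.8)[:,:,::-1])
E
```

```text
[[0.5376 0.1266 0.064 ]
 [0.5916 0.1261 0.064 ]] [0.5646256  0.12634744 0.064     ]
12.725 [0.56267702 0.12648619 0.08606082] [ 2.19223402e-05  9.99999562e-01 -9.34329330e-04 -5.50579289e-05] [ 0.62746532 -0.19321097 -0.97121309] 0.026631160495053575
```

View pics/c13.png

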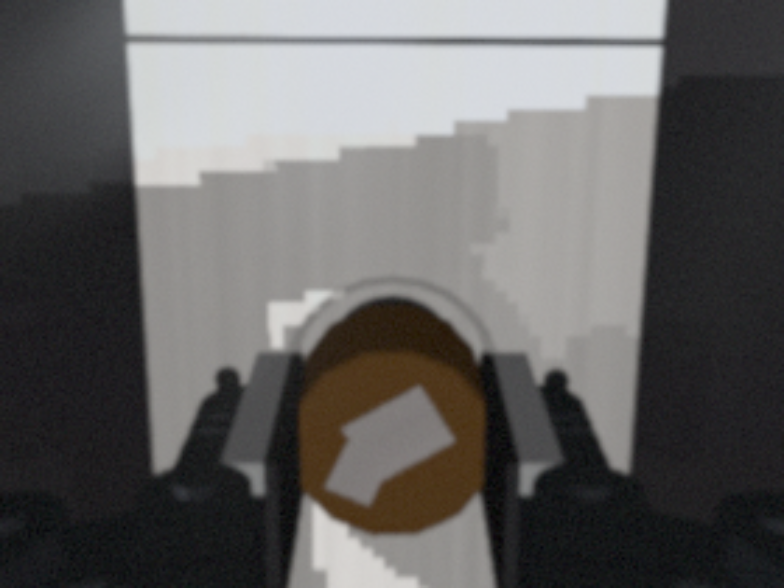

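Aligned over bore2, with the foot at its mouth. Lower and release.

Emit:
drive_tool([
  {"dx": 0, "dy": -0.0002, "dz": -0.003, "rx": 0, "ry": 0, "rz": 0, "claw": 0},
  {"dx": 0, "dy": -0.0002, "dz": -0.006, "rx": 0, "ry": 0, "rz": 0, "claw": 0},
  {"dx": 0, "dy": -0.0002, "dz": -0.009, "rx": 0, "ry": 0, "rz": 0, "claw": 0},
  {"dx": 0, "dy": -0.0002, "dz": -0.009, "rx": 0, "ry": 0, "rz": 0, "claw": 0},
])

```text
t: 13.28
position: [0.5625, 0.1262, 0.0769]
ee_rot: [0.0, 1.0, -0.001, -0.0]
wrist_force: [0.6, 0.1, -0.5]
width: 0.0264
```

Emit:
drive_tool([
  {"dx": 0, "dy": 0, "dz": 0, "rx": 0, "ry": 0, "rz": 0, "claw": 0.6},
  {"dx": 0, "dy": 0, "dz": 0, "rx": 0, "ry": 0, "rz": 0, "claw": 0.9},
  {"dx": 0, "dy": 0, "dz": 0, "rx": 0, "ry": 0, "rz": 0, "claw": 1},
  {"dx": 0, "dy": 0, "dz": 0.03, "rx": 0, "ry": 0, "rz": 0, "claw": 1},
  {"dx": 0, "dy": -0.01, "dz": 0.07, "rx": 0, "ry": 0, "rz": 0, "claw": 1},
  {"dx": 0, "dy": -0.03, "dz": 0.12, "rx": 0, "ry": 0, "rz": 0, "claw": 1},
  {"dx": 0, "dy": -0.03, "dz": 0.17, "rx": 0, "ry": 0, "rz": 0, "claw": 1},
  {"dx": 0, "dy": -0.03, "dz": 0.2, "rx": 0, "ry": 0, "rz": 0, "claw": 1},
  {"dx": 0, "dy": -0.03, "dz": 0.2, "rx": 0, "ry": 0, "rz": 0, "claw": 1},
  {"dx": 0, "dy": -0.03, "dz": 0.2, "rx": 0, "ry": 0, "rz": 0, "claw": 1},
])

```text
t: 14.52
position: [0.5621, 0.0962, 0.2758]
ee_rot: [0.0, 1.0, -0.001, -0.001]
wrist_force: [0.3, -0.2, -0.2]
width: 0.0852
```

```bash
python3 - <<'E'
from h import *
s=arm.state(); print(s["t"],s["position"],s["ee_rot"],s["wrist_force"],s["width"])
im,d=grab("wrist","w14")
mounts("w14",z=.076)
E
```

```text
14.525 [0.56210656 0.09619801 0.27578805] [ 1.15558487e-04  9.99999000e-01 -9.64385430e-04 -1.02829805e-03] [ 0.25443187 -0.16782567 -0.18625644] 0.08524324835106413
[array([353.938 , 338.8939]), np.float64(546.0), array([ 0.6002, -0.0783,  0.076 ]), np.float64(0.6), np.float64(-0.0784), np.float64(0.0176), np.float32(0.4457)]
[array([319.9259, 206.0032]), np.float64(696.5), array([0.5642, 0.0685, 0.076 ]), np.float64(0.5643), np.float64(0.0686), np.float64(0.0156), np.float32(0.3452)]
[array([527.1775, 198.7452]), np.float64(466.0), array([0.7595, 0.0754, 0.076 ]), np.float64(0.7592), np.float64(0.0753), np.float64(0.0124), np.float32(0.3773)]
[array([320.6226, 145.2764]), np.float64(652.0), array([0.5649, 0.1261, 0.076 ]), np.float64(0.5651), np.float64(0.1259), np.float64(0.0139), np.float32(0.3291)]
```

View pics/w14.png

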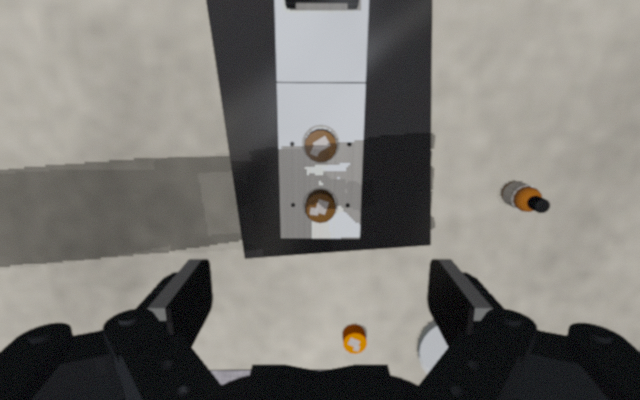

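```bash
python3 - <<'E'
from h import *
s=arm.state(); print(s["t"],s["position"],s["qpos"].round(3))
im,d,c=load("w14"); g=cv2.cvtColor(im,cv2.COLOR_RGB2GRAY)
print([deproj(c,(u,v),d[v,u]).round(4) for u,v in ((315,150),(328,150),(326,140),(312,212),(328,212),(330,205))])
h=[dark_hole(g,*p,r=4) for p in [(292,144),(349,144),(292,205),(348,205)]]; P=plane(c,h,.064); print(P[:2].mean(0),P[2:].mean(0))
L=[]
for u in range(284,360,5):
    col=g[74:92,u].astype(float); w=np.clip(np.median(col)-8-col,0,None); L.append((u,74+(w*np.arange(18)).sum()/w.sum()))
Q=plane(c,L,.064); k=np.polyfit(Q[:,0],Q[:,1],1); print("line",k,np.degrees(np.arctan(k[0])),np.polyval(k,.5648), np.abs(Q[:,1]-np.polyval(k,Q[:,0])).max())
e=[]
for u in list(range(250,276,3))+list(range(366,424,4)):
    col=cv2.GaussianBlur(g[235:275,u].astype(float).reshape(-1,1),(1,5),0).ravel(); e.append((u,235.5+np.argmax(np.diff(col))))
E=plane(c,e,.05); k=np.polyfit(E[:,0],E[:,1],1); r=E[:,1]-np.polyval(k,E[:,0]); print("edge",k,np.degrees(np.arctan(k[0])),np.polyval(k,.5648),np.abs(r).max())
for v in range(0,12,3): print(deproj(c,(320,v),d[v,320]).round(4), deproj(c,(290,v),d[v,290]).round(4))
E
```

```text
14.575 [0.56181108 0.09620238 0.27501671] [ 0.075 -0.069  1.792 -0.     1.422  0.077]
[array([[0.5598, 0.1218, 0.0761]]), array([[0.5716, 0.122 , 0.0774]]), array([[0.5698, 0.1308, 0.0758]]), array([[0.5566, 0.0627, 0.0766]]), array([[0.572 , 0.0621, 0.075 ]]), array([[0.5739, 0.0692, 0.0752]])]
[0.56466132 0.12543253 0.064     ] [0.56420577 0.06634358 0.064     ]
line [-0.00397304  0.1834388 ] -0.22763738075374265 0.18119482726786024 3.808040403416313e-05
edge [ 0.07841348 -0.03477759] 4.483587241323328 0.009510344260947219 0.0006943458958880919
[[0.5645 0.2407 0.0894]] [[0.5409 0.2409 0.089 ]]
[[0.5645 0.2401 0.0834]] [[0.5401 0.241  0.0796]]
[[0.5645 0.2422 0.0646]] [[0.5396 0.2401 0.0739]]
[[0.5645 0.2401 0.0638]] [[0.5389 0.2399 0.0647]]
```

Both tops read z = 0.076, so both mounts are fully down. Step 1 should be met, with the line 171 mm inside the edge. Now to the handle, turning the jaws across the bar.

Emit:
drive_tool([
  {"dx": 0.001, "dy": 0.05, "dz": 0, "rx": 0, "ry": 0, "rz": -0.18, "claw": 1},
  {"dx": 0.001, "dy": 0.1, "dz": 0, "rx": 0, "ry": 0, "rz": -0.36, "claw": 1},
  {"dx": 0.001, "dy": 0.149, "dz": -0.02, "rx": 0, "ry": 0, "rz": -0.54, "claw": 1},
  {"dx": 0.001, "dy": 0.149, "dz": -0.04, "rx": 0, "ry": 0, "rz": -0.72, "claw": 1},
  {"dx": 0.001, "dy": 0.149, "dz": -0.06, "rx": 0, "ry": 0, "rz": -0.9, "claw": 1},
  {"dx": 0.001, "dy": 0.149, "dz": -0.08, "rx": 0, "ry": 0, "rz": -1.08, "claw": 1},
  {"dx": 0.001, "dy": 0.149, "dz": -0.1, "rx": 0, "ry": 0, "rz": -1.26, "claw": 1},
  {"dx": 0.001, "dy": 0.149, "dz": -0.1, "rx": 0, "ry": 0, "rz": -1.44, "claw": 1},
  {"dx": 0.001, "dy": 0.149, "dz": -0.1, "rx": 0, "ry": 0, "rz": -1.575, "claw": 1},
  {"dx": 0.001, "dy": 0.149, "dz": -0.1, "rx": 0, "ry": 0, "rz": -1.575, "claw": 1},
  {"dx": 0.001, "dy": 0.149, "dz": -0.1, "rx": 0, "ry": 0, "rz": -1.575, "claw": 1},
])

```text
t: 15.95
position: [0.5631, 0.2451, 0.1761]
ee_rot: [-0.001, -0.706, 0.709, 0.0]
wrist_force: [-0.6, 0.8, -0.1]
width: 0.0857
```

```bash
python3 - <<'E'
from h import *
s=arm.state(); print(s["t"],s["position"],s["ee_rot"],s["wrist_force"],s["width"])
im,d=grab("wrist","w15")
E
```

```text
15.95 [0.56313944 0.2450915  0.17610459] [-8.42293080e-04 -7.05601453e-01  7.08608285e-01  4.22472168e-04] [-0.63930604  0.84742424 -0.0945309 ] 0.08566465041619135
```

View pics/w15.png

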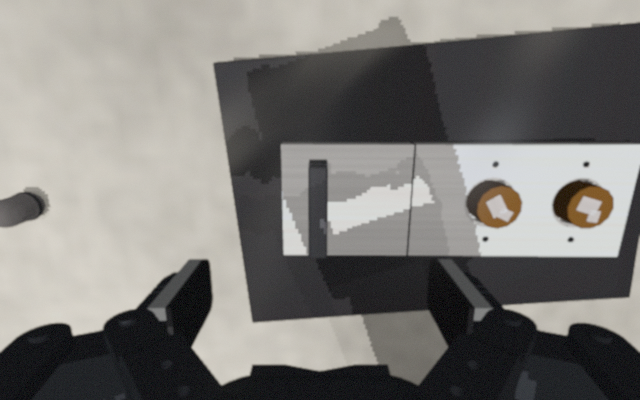

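The handle bar at (318,207) is centred between the jaws, with the line at u≈410 and both mounts seated. Descend and grip the handle.

Emit:
drive_tool([
  {"dx": 0, "dy": 0.0005, "dz": -0.04, "rx": 0, "ry": 0, "rz": 0, "claw": 1},
  {"dx": 0, "dy": 0.0005, "dz": -0.075, "rx": 0, "ry": 0, "rz": 0, "claw": 1},
  {"dx": 0, "dy": 0.0005, "dz": -0.092, "rx": 0, "ry": 0, "rz": 0, "claw": 1},
  {"dx": 0, "dy": 0.0005, "dz": -0.096, "rx": 0, "ry": 0, "rz": 0, "claw": 1},
  {"dx": 0, "dy": 0.0005, "dz": -0.096, "rx": 0, "ry": 0, "rz": 0, "claw": 0.6},
  {"dx": 0, "dy": 0.0005, "dz": -0.096, "rx": 0, "ry": 0, "rz": 0, "claw": 0.35},
  {"dx": 0, "dy": 0.0005, "dz": -0.096, "rx": 0, "ry": 0, "rz": 0, "claw": 0.2},
  {"dx": 0, "dy": 0.0005, "dz": -0.096, "rx": 0, "ry": 0, "rz": 0, "claw": 0.1},
  {"dx": 0, "dy": 0.0005, "dz": -0.096, "rx": 0, "ry": 0, "rz": 0, "claw": 0},
  {"dx": 0, "dy": 0.0005, "dz": -0.096, "rx": 0, "ry": 0, "rz": 0, "claw": 0},
])

```text
t: 17.25
position: [0.5641, 0.2461, 0.0821]
ee_rot: [0.001, -0.705, 0.709, -0.0]
wrist_force: [-0.2, 1.3, 4.1]
width: 0.0111
```

```bash
python3 - <<'E'
from h import *
s=arm.state(); print(s["t"],s["position"],s["ee_rot"],s["wrist_force"],s["wrist_torque"],s["width"])
im,d=grab("wrist","w16")
E
```

```text
17.25 [0.5641157  0.24610328 0.08213708] [ 6.31333912e-04 -7.04881109e-01  7.09325184e-01 -8.13499875e-05] [-0.19313451  1.32358543  4.09226053] [ 0.20840315  0.16513735 -0.06349619] 0.01106771568341327
```

View pics/w16.png

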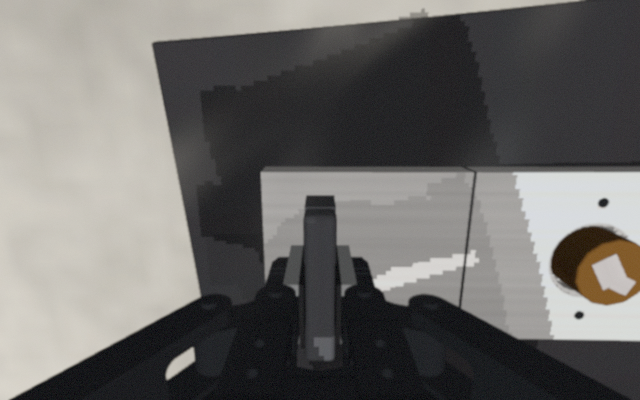

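The handle is gripped, with its bar at (320,280), and I'm pressing lightly. Now slide out gradually, turning toward the granite's axis.

Emit:
drive_tool([
  {"dx": 0, "dy": -0.004, "dz": -0.001, "rx": 0, "ry": 0, "rz": 0.002, "claw": 0},
  {"dx": 0, "dy": -0.012, "dz": -0.001, "rx": 0, "ry": 0, "rz": 0.006, "claw": 0},
  {"dx": 0, "dy": -0.022, "dz": -0.001, "rx": 0, "ry": 0, "rz": 0.012, "claw": 0},
  {"dx": 0, "dy": -0.032, "dz": -0.001, "rx": 0, "ry": 0, "rz": 0.018, "claw": 0},
  {"dx": 0, "dy": -0.042, "dz": -0.001, "rx": 0, "ry": 0, "rz": 0.024, "claw": 0},
  {"dx": 0, "dy": -0.052, "dz": -0.001, "rx": 0, "ry": 0, "rz": 0.03, "claw": 0},
  {"dx": 0, "dy": -0.062, "dz": -0.001, "rx": 0, "ry": 0, "rz": 0.036, "claw": 0},
  {"dx": 0, "dy": -0.072, "dz": -0.001, "rx": 0, "ry": 0, "rz": 0.042, "claw": 0},
  {"dx": 0, "dy": -0.082, "dz": -0.001, "rx": 0, "ry": 0, "rz": 0.048, "claw": 0},
  {"dx": 0, "dy": -0.09, "dz": -0.001, "rx": 0, "ry": 0, "rz": 0.054, "claw": 0},
  {"dx": 0, "dy": -0.09, "dz": -0.001, "rx": 0, "ry": 0, "rz": 0.054, "claw": 0},
  {"dx": 0, "dy": -0.09, "dz": -0.001, "rx": 0, "ry": 0, "rz": 0.054, "claw": 0},
])

```text
t: 18.8
position: [0.565, 0.1566, 0.0821]
ee_rot: [-0.002, 0.724, -0.69, 0.0]
wrist_force: [-0.6, 3.1, 8.1]
width: 0.0107
```

```bash
python3 - <<'E'
from h import *
s=arm.state(); print(s["t"],s["position"],s["ee_rot"],s["wrist_force"],s["wrist_torque"],s["width"])
im,d=grab("wrist","w17")
E
```

```text
18.8 [0.56497479 0.15659906 0.08211514] [-1.76704169e-03  7.23761441e-01 -6.90047869e-01  4.39308085e-04] [-0.58257053  3.06614829  8.10120302] [0.57708537 0.16432048 0.03544393] 0.010749718081624936
```

View pics/w17.png

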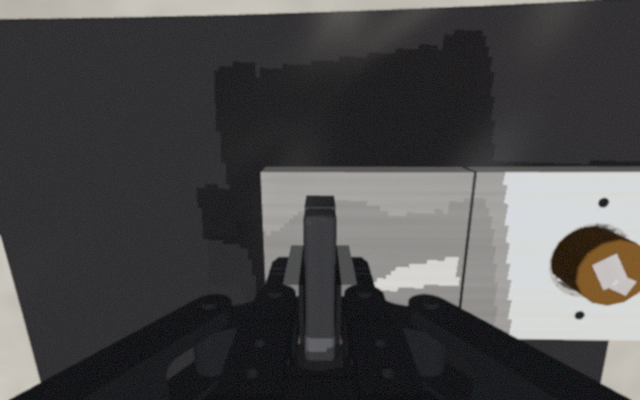

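The holder follows rigidly and stays flat. I'll continue to about 12 mm short of the edge.

Emit:
drive_tool([
  {"dx": 0, "dy": -0.004, "dz": 0, "rx": 0, "ry": 0, "rz": 0.002, "claw": 0},
  {"dx": 0, "dy": -0.012, "dz": 0, "rx": 0, "ry": 0, "rz": 0.006, "claw": 0},
  {"dx": 0.0005, "dy": -0.021, "dz": 0, "rx": 0, "ry": 0, "rz": 0.012, "claw": 0},
  {"dx": 0.0005, "dy": -0.03, "dz": 0, "rx": 0, "ry": 0, "rz": 0.018, "claw": 0},
  {"dx": 0.0005, "dy": -0.039, "dz": 0, "rx": 0, "ry": 0, "rz": 0.024, "claw": 0},
  {"dx": 0.001, "dy": -0.048, "dz": 0, "rx": 0, "ry": 0, "rz": 0.028, "claw": 0},
  {"dx": 0.001, "dy": -0.057, "dz": 0, "rx": 0, "ry": 0, "rz": 0.03, "claw": 0},
  {"dx": 0.001, "dy": -0.064, "dz": 0, "rx": 0, "ry": 0, "rz": 0.03, "claw": 0},
  {"dx": 0.001, "dy": -0.07, "dz": 0, "rx": 0, "ry": 0, "rz": 0.03, "claw": 0},
  {"dx": 0.001, "dy": -0.07, "dz": 0, "rx": 0, "ry": 0, "rz": 0.03, "claw": 0},
  {"dx": 0.001, "dy": -0.07, "dz": 0, "rx": 0, "ry": 0, "rz": 0.03, "claw": 0},
])

```text
t: 20.23
position: [0.5661, 0.0868, 0.0822]
ee_rot: [-0.002, 0.734, -0.679, 0.0]
wrist_force: [-0.7, 5.9, 7.1]
width: 0.0108
```

```bash
python3 - <<'E'
from h import *
s=arm.state(); print(s["t"],s["position"],s["ee_rot"],s["wrist_force"],s["wrist_torque"],s["width"])
im,d=grab("wrist","w18"); im2,_=grab("scene","s18"); im3,_=grab("side","sd18")
cv2.imwrite("pics/c18.png",cv2.resize(im2[140:260,240:390],None,fx=5,fy=5,interpolation=cv2.INTER_CUBIC)[:,:,::-1])
cv2.imwrite("pics/c18b.png",cv2.resize(im3[160:310,240:400],None,fx=4,fy=4,interpolation=cv2.INTER_CUBIC)[:,:,::-1])
E
```

```text
20.225 [0.56612097 0.08680326 0.0821518 ] [-1.96545042e-03  7.34034663e-01 -6.79108980e-01  4.94032270e-04] [-0.74943491  5.8504259   7.1315796 ] [ 0.75593952  0.0893504  -0.01405452] 0.010757194621099767
```

View pics/w18.png

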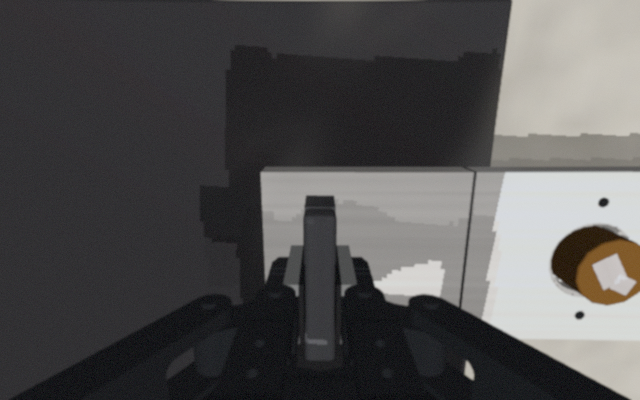

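View pics/c18.png

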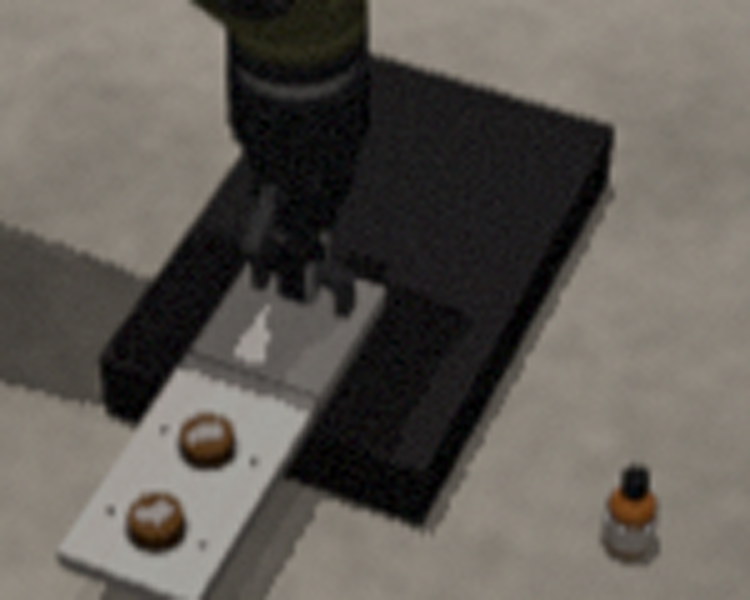

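View pics/c18b.png

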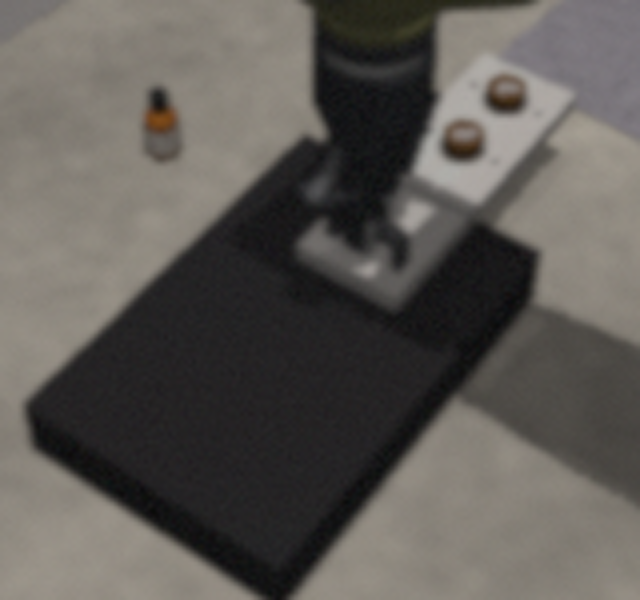

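The wrist view shows the line from (475,172) to (461,300) and the granite's edge from (510,5) to (491,160). Now I'll measure the remaining gap and the angle.

```bash
cat >> h.py <<'E'
def gap(tag,lr,er,lu,eu,dbg=False):
    im,d,c=load(tag); g=cv2.GaussianBlur(cv2.cvtColor(im,cv2.COLOR_RGB2GRAY),(3,3),0).astype(float)
    L=[]
    for v in range(*lr,4):
        f=(v-lr[0])/(lr[1]-lr[0]); u0=int(lu[0]+f*(lu[1]-lu[0])); r=g[v,u0-7:u0+8]; b=np.minimum(np.median(r),r.max()); w=np.clip(b-6-r,0,None)
        if w.sum()>8: L.append((u0-7+(w*np.arange(15)).sum()/w.sum(),v))
    E=[]
    for v in range(*er,4):
        f=(v-er[0])/(er[1]-er[0]); u0=int(eu[0]+f*(eu[1]-eu[0])); r=np.diff(g[v,u0-10:u0+11]); r=np.clip(r,0,None); r[r<r.max()*.4]=0; E.append((u0-10+.5+(r*np.arange(20)).sum()/r.sum(),v))
    PL=plane(c,L,.064);PE=plane(c,E,.05)
    def fit(P):
        k=np.polyfit(P[:,0],P[:,1],1); res=P[:,1]-np.polyval(k,P[:,0]); ok=np.abs(res)<2*res.std()+1e-5; return np.polyfit(P[ok,0],P[ok,1],1),res[ok].std(),ok.sum()
    kl,sl,nl=fit(PL);ke,se,ne=fit(PE)
    print("line deg",np.degrees(np.arctan(kl[0])),sl,nl,"edge deg",np.degrees(np.arctan(ke[0])),se,ne,"xrange",PL[:,0].min(),PL[:,0].max(),PE[:,0].min(),PE[:,0].max())
    for x in (.53,.57,.61): print(x,"gap y (line-edge) mm",1e3*(np.polyval(kl,x)-np.polyval(ke,x)))
    if dbg: print(np.round(L,1).tolist(),np.round(E,1).tolist())
E
python3 - <<'E'
from h import *
gap("w18",(176,300),(6,124),(475,461),(510,494),True)
E
```

```text
line deg 4.424502691494776 2.0531572701261164e-05 30 edge deg 4.418814256192908 3.842170148900091e-05 30 xrange 0.554860349572132 0.6108113217065468 0.6331149147766608 0.6786191104660724
0.53 gap y (line-edge) mm 12.285048706013262
0.57 gap y (line-edge) mm 12.28904372856756
0.61 gap y (line-edge) mm 12.293038751121866
[[474.4, 176.0], [473.9, 180.0], [473.5, 184.0], [473.0, 188.0], [472.5, 192.0], [472.1, 196.0], [471.6, 200.0], [471.1, 204.0], [470.8, 208.0], [470.3, 212.0], [470.0, 216.0], [469.3, 220.0], [468.8, 224.0], [468.4, 228.0], [467.9, 232.0], [467.4, 236.0], [466.9, 240.0], [466.6, 244.0], [466.0, 248.0], [465.7, 252.0], [465.2, 256.0], [464.8, 260.0], [464.3, 264.0], [463.8, 268.0], [463.4, 272.0], [462.9, 276.0], [462.5, 280.0], [462.0, 284.0], [461.6, 288.0], [461.1, 292.0], [460.8, 296.0]] [[510.9, 6.0], [510.1, 10.0], [509.5, 14.0], [509.1, 18.0], [508.5, 22.0], [508.0, 26.0], [507.5, 30.0], [507.0, 34.0], [506.4, 38.0], [505.9, 42.0], [505.4, 46.0], [504.9, 50.0], [504.4, 54.0], [503.6, 58.0], [503.1, 62.0], [502.6, 66.0], [502.0, 70.0], [501.5, 74.0], [500.9, 78.0], [500.5, 82.0], [499.9, 86.0], [499.5, 90.0], [498.8, 94.0], [498.4, 98.0], [497.8, 102.0], [497.1, 106.0], [496.5, 110.0], [496.1, 114.0], [495.5, 118.0], [495.1, 122.0]]
```

Emit:
drive_tool([
  {"dx": 0.0003, "dy": -0.004, "dz": 0, "rx": 0, "ry": 0, "rz": 0, "claw": 0},
  {"dx": 0.0006, "dy": -0.008, "dz": 0, "rx": 0, "ry": 0, "rz": 0, "claw": 0},
  {"dx": 0.0009, "dy": -0.0115, "dz": 0, "rx": 0, "ry": 0, "rz": 0, "claw": 0},
  {"dx": 0.001, "dy": -0.0122, "dz": 0, "rx": 0, "ry": 0, "rz": 0, "claw": 0},
  {"dx": 0.001, "dy": -0.0122, "dz": 0, "rx": 0, "ry": 0, "rz": 0, "claw": 0},
  {"dx": 0.001, "dy": -0.0122, "dz": 0, "rx": 0, "ry": 0, "rz": 0, "claw": 0},
])

```text
t: 21.12
position: [0.567, 0.0755, 0.0823]
ee_rot: [-0.003, 0.734, -0.679, -0.0]
wrist_force: [-1.4, 7.9, 8.7]
width: 0.0108
```

```bash
python3 - <<'E'
from h import *
s=arm.state(); print(s["t"],s["position"],s["ee_rot"],s["wrist_force"],s["wrist_torque"],s["width"])
im,d=grab("wrist","w19"); im2,_=grab("scene","s19"); grab("side","sd19")
c=load("w19")[2]
print([deproj(c,(u,v),d[v,u]).round(4) for u,v in ((280,185),(440,185),(520,180),(600,185),(470,320),(300,150),(400,120),(600,285))])
cv2.imwrite("pics/c19.png",cv2.resize(im2[140:260,240:390],None,fx=5,fy=5,interpolation=cv2.INTER_CUBIC)[:,:,::-1])
E
```

```text
21.125 [0.56702326 0.07549377 0.08226875] [-2.53006830e-03  7.33907298e-01 -6.79244904e-01 -1.95899231e-04] [-1.43115676  7.86754821  8.71896575] [ 1.32644171  0.16493499 -0.10584798] 0.010831390375025538
[array([[0.6013, 0.0951, 0.0633]]), array([[0.6065, 0.027 , 0.0629]]), array([[ 0.6115, -0.0052,  0.0644]]), array([[ 0.6119, -0.0386,  0.064 ]]), array([[0.5835, 0.0364, 0.1288]]), array([[0.6151, 0.0881, 0.0499]]), array([[0.6317, 0.0447, 0.0491]]), array([[ 0.5725, -0.0402,  0.0767]])]
```

View pics/w19.png

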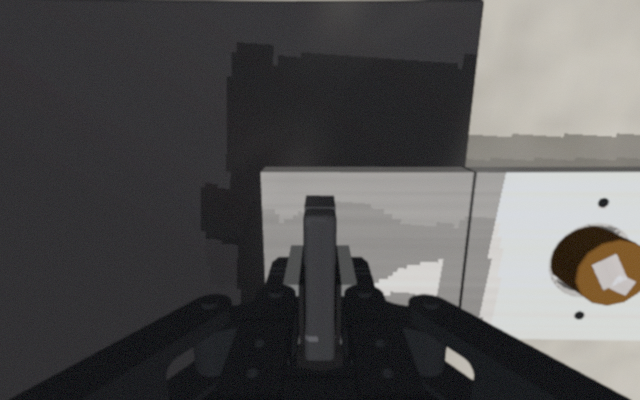

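View pics/c19.png

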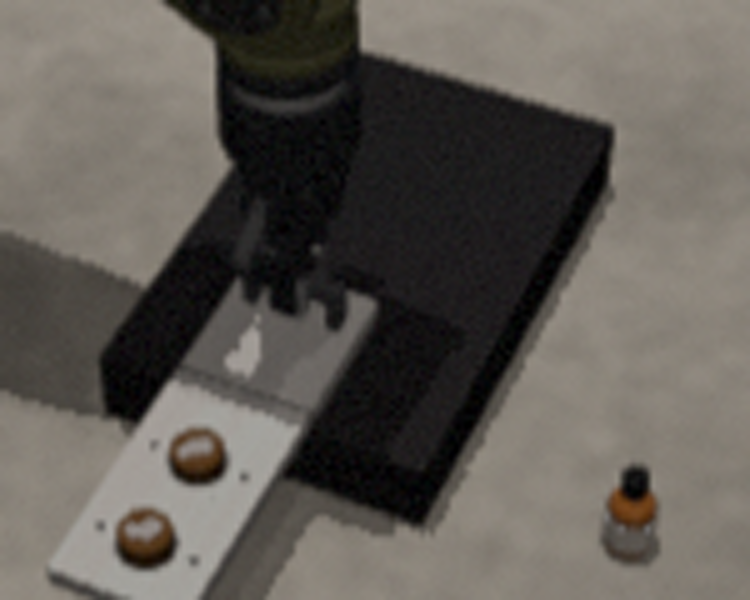

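```bash
python3 - <<'E'
from h import *
gap("w19",(176,300),(6,124),(475,461),(481,467))
E
```

```text
line deg 4.353106036883498 1.4503854942919068e-05 31 edge deg 4.308494241619293 3.916374694073134e-05 29 xrange 0.5557198815037786 0.6116897672088739 0.6331632297804208 0.6787573637717931
0.53 gap y (line-edge) mm 0.8434279876037634
0.57 gap y (line-edge) mm 0.8747515195214259
0.61 gap y (line-edge) mm 0.9060750514390814
```

Emit:
drive_tool([
  {"dx": 0.0001, "dy": -0.001, "dz": 0, "rx": 0, "ry": 0, "rz": 0, "claw": 0},
  {"dx": 0.0001, "dy": -0.0013, "dz": 0, "rx": 0, "ry": 0, "rz": 0, "claw": 0},
  {"dx": 0.0001, "dy": -0.0013, "dz": 0, "rx": 0, "ry": 0, "rz": 0, "claw": 0},
  {"dx": 0.0001, "dy": -0.0013, "dz": 0, "rx": 0, "ry": 0, "rz": 0, "claw": 0},
])

```text
t: 21.78
position: [0.5671, 0.0744, 0.0823]
ee_rot: [-0.003, 0.734, -0.679, -0.0]
wrist_force: [-0.4, 9.2, 9.0]
width: 0.0105
```

```bash
python3 - <<'E'
from h import *
s=arm.state(); print(s["t"],s["position"],s["ee_rot"],s["wrist_force"])
im,d=grab("wrist","w20"); im2,_=grab("scene","s20")
gap("w20",(176,300),(6,124),(475,461),(479,465))
cv2.imwrite("pics/c20.png",cv2.resize(im[110:220,400:540],None,fx=5.5,fy=5.4,interpolation=cv2.INTER_CUBIC)[:,:,::-1])
E
```

```text
21.775 [0.56711825 0.07440254 0.08229691] [-2.67317732e-03  7.33928468e-01 -6.79221436e-01 -3.15068238e-04] [-0.4457036   9.20463164  8.97493066]
line deg 4.337132599265393 2.083030422860704e-05 31 edge deg 4.359870955025745 3.771687837652328e-05 30 xrange 0.5558212001556395 0.6117956238141069 0.6331963987081695 0.678807045296407
0.53 gap y (line-edge) mm -0.11374568355807663
0.57 gap y (line-edge) mm -0.12971184182219292
0.61 gap y (line-edge) mm -0.1456780000863092
```

View pics/c20.png

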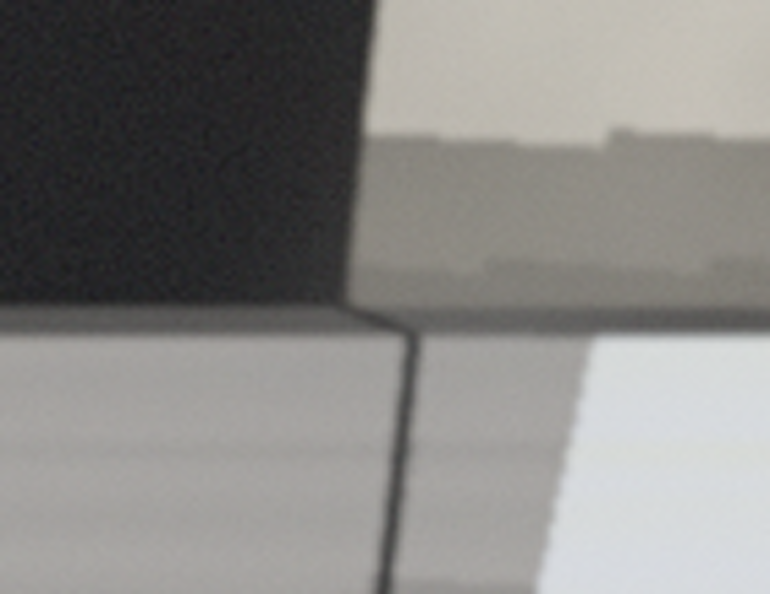

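The line running down the holder's side, at crop (345,305), meets the granite's edge exactly. I'll hold briefly, recheck for creep and mount heights, then hand in.

Emit:
drive_tool([
  {"dx": 0, "dy": 0, "dz": 0, "rx": 0, "ry": 0, "rz": 0, "claw": 0},
  {"dx": 0, "dy": 0, "dz": 0, "rx": 0, "ry": 0, "rz": 0, "claw": 0},
  {"dx": 0, "dy": 0, "dz": 0, "rx": 0, "ry": 0, "rz": 0, "claw": 0},
  {"dx": 0, "dy": 0, "dz": 0, "rx": 0, "ry": 0, "rz": 0, "claw": 0},
  {"dx": 0, "dy": 0, "dz": 0, "rx": 0, "ry": 0, "rz": 0, "claw": 0},
  {"dx": 0, "dy": 0, "dz": 0, "rx": 0, "ry": 0, "rz": 0, "claw": 0},
])

```text
t: 22.62
position: [0.5671, 0.0744, 0.0823]
ee_rot: [-0.003, 0.734, -0.679, -0.0]
wrist_force: [0.4, 9.0, 7.9]
width: 0.0105
```

```bash
python3 - <<'E'
from h import *
s=arm.state(); print(s["t"],s["position"],s["ee_rot"],s["wrist_force"],s["width"])
im,d=grab("wrist","w21"); gap("w21",(176,300),(6,124),(475,461),(479,465)); c=load("w21")[2]
print("mount2 top",[deproj(c,(u,v),d[v,u]).round(4) for u,v in ((595,265),(600,290),(620,285))],"holder",[deproj(c,(u,v),d[v,u])[0][2].round(4) for u,v in ((280,185),(440,185),(520,180),(620,185),(520,320),(620,325))])
im2,d2=grab("scene","s21"); c2=load("s21")[2]
for r in mounts("s21",z=.076,amin=30): pass
for (u,v) in [(q[0]) for q in mounts("s21",z=.076,amin=30)]: print(deproj(c2,(u,v),d2[int(v),int(u)]).round(3))
E
```

```text
22.625 [0.5671421  0.07438907 0.08233697] [-2.66828207e-03  7.33931084e-01 -6.79218643e-01 -2.81310229e-04] [0.40174308 8.95865215 7.94962155] 0.01050745107262164
line deg 4.328400117017957 2.1718209951909534e-05 31 edge deg 4.36994377654185 3.292943198626288e-05 29 xrange 0.5558167295476704 0.6117944495219868 0.6331965000980823 0.6788071051834653
0.53 gap y (line-edge) mm -0.08729365131972255
0.57 gap y (line-edge) mm -0.11646435524090282
0.61 gap y (line-edge) mm -0.14563505916208308
mount2 top [array([[ 0.5818, -0.0357,  0.0781]]), array([[ 0.5699, -0.0426,  0.0758]]), array([[ 0.5727, -0.0504,  0.0754]])] holder [np.float64(0.0637), np.float64(0.0633), np.float64(0.0643), np.float64(0.0643), np.float64(0.0648), np.float64(0.0636)]
[array([273.8749, 268.7816]), np.float64(104.0), array([ 0.6298, -0.1605,  0.076 ]), np.float64(0.6308), np.float64(-0.1629), np.float64(0.0187), np.float32(1.2639)]
[array([268.3192, 246.9911]), np.float64(64.5), array([ 0.582 , -0.1102,  0.076 ]), np.float64(0.5817), np.float64(-0.1101), np.float64(0.0143), np.float32(1.2435)]
[array([366.0769, 240.94
[... 1415 characters left out ...]
loat64(0.0174), np.float32(1.275)]
[array([ 72.4348, 117.8977]), np.float64(1307.5), array([-0.2722,  0.0301,  0.076 ]), np.float64(-0.2622), np.float64(0.0261), np.float64(0.1287), np.float32(1.709)]
[array([83.5523, 92.6336]), np.float64(2057.0), array([-0.3488,  0.1514,  0.076 ]), np.float64(-0.4217), np.float64(0.1698), np.float64(0.1682), np.float32(1.6639)]
[array([137.3619,  77.6976]), np.float64(121.5), array([-0.248 ,  0.3133,  0.076 ]), np.float64(-0.2478), np.float64(0.3157), np.float64(0.0629), np.float32(1.4127)]
[[ 0.608 -0.131  0.023]]
[[ 0.582 -0.11   0.075]]
[[0.784 0.058 0.037]]
[[ 0.58  -0.054  0.079]]
[[-0.348  0.073  0.019]]
[[-0.046 -0.038  0.293]]
[[0.017 0.101 0.281]]
```

All stable; handing in.

```bash
python3 -c "
from station import arm
print(arm.close_job()); print(arm.state()['t'])"
```

```text
the job is handed in; nothing more can be done
None
the job is handed in; nothing more can be done
```

The job is handed in at about 22.7 s, with the holder still gripped at the granite's edge. The interface gives no verdict, so the results below are my own measurements.

**What I did:** I put the two brown mounts into the two bores, one in each, and let go. The line was then about 171 mm inside the edge. I gripped the bow handle, slid the holder out flat and turned it about 4.8° to square it to the edge. The arm holds that pose, pressing down with about 8 N.

**Last checks:**
- **Line to edge:** the gap is about 0.1 mm and the angle about 0.05°. It did not creep over a 0.75 s hold.
- **Flatness:** the holder's top reads z = 0.063–0.065 m all along, against the expected 0.064 m.
- **Mounts:** the tops read about 0.076 m, which is fully seated. That came from the wrist camera before the slide for both, and again at the end for the one in bore2. The one in bore1 was out of that last view; the coarser scene camera gave 0.075 m for it.
- **Bystanders:** I did not measure each one at the end. I steered clear of them all and saw no sign of contact.

**Readings that disagreed:**
- The gripper read about 26.5 mm on the 30 mm mounts, though they were held upright.
- The wrist camera was about 2 mm off in x, which I corrected using the held mount.
- One depth pixel on the bore2 mount read 0.078 m, probably edge noise.
- The scene camera gave a coarse 0.079 m for the bore2 mount.

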